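# Load culture cassettes into the bench incubator

### The arm

A 7-joint arm with a two-finger parallel gripper is mounted at the origin on the work surface. World frame = base frame: x ahead of the robot, y to its left, z up, the work surface at z = 0. Lengths are in m, angles in rad, forces in N, time in s.
With the tool pointing down it reaches from about 0.4 to 0.85 m from the base axis. Payload 10.4 kg.
Tool frame: the origin (TCP) lies at the centre of the arm's flange, where the gripper is bolted on; the fingertips stand 173 mm ahead of it and the grasp point (between the pads) lies 155 mm ahead of it; z points along the fingers, y is the line along which they close (so a half turn about z gives the same grasp; the last joint's range is limited). The gripper opens to 85 mm and grips with 20 to 120 N. Pads are 22 mm wide; open, the fingers measure 114 mm over their backs; the gripper's body (76 mm by 85 mm) begins 54 mm behind the grasp point. The pads swing forward as they close: fully open they stand 13 mm farther back than shut.
Start: joints at [1.267, 0.332, -0.065, 1.46, 0.022, 1.35, -0.088], TCP at [0.173, -0.601, 0.405] pointing down, gripper open.
Joint ranges: [-2.6, 2.6], [-0.5, 2.12], [-1.47, 1.34], [0.16, 2.42], [-1.27, 4.41], [0.06, 2.06], [-2.6, 2.6]. Speed limits (rad/s): [2.22, 2.22, 2.79, 2.79, 3.14, 3.14, 3.14].

### API

Orientations are given as a unit quaternion [x, y, z, w].
In Python, from workcell import manip, viewer, finder gives the robot as it stands.
- The arm moves only by the tool arm_command, never from a script. Its argument "plan" is a list of rows, each an object with "dp": the shift along the tool's x, y, z in mm, a list of three; "spin": the turn about the tool's z in rad. A call has 1 to 5 rows; each row shifts and turns the commanded pose from where the row before left it, along the tool's axes as they then stand; what a row does not reach is not made up. A row lasts 1/10 s, in which the tool goes at most 50 mm and 8.59 degrees, less where a joint would pass 70% of its speed; a pose out of reach is approached as far as the arm can. A call is refused whole if a number of a shift passes 50 or a number of a turn 0.15, either way. A call with a gripper value outside its range is refused whole. "grip" is the closure, from -1 (fully open) to 1 (shut), set as the call begins (left out, the last holds). The fingers move at their own pace and stop on an object; "newtons" is the grip in N (left out, the last holds). Time passes only in rows, so rows that do not move let the fingers close. It gives the time, the measured TCP pose, the force, the opening and the grip force at its end, in the units of the state.
- manip.get_obs(): the state, without advancing time (a new reading comes with each control period).
- viewer.camera(name): name is "scene" or "top" or "wrist"; returns the picture (420x560x3 uint8, blue, green, red); there is no depth.
- viewer.camera_params(name): a dict with "vertical_fov" (degrees; the focal length in pixels is half the picture's height over the tangent of half this angle, whatever the lens; pixels are square), "cx", "cy" (the principal point, pixels), "R" (3x3) and "t" (3): a world point X has camera coordinates R X + t; the wrist camera has in their place "T_tool_cam" (4x4, takes a point from camera to tool coordinates, whose origin is the TCP and whose axes are the flange's). Camera axes: x right, y down, z forward; pixel columns grow to the right and rows downward; lengths in m; the calibration is good to about 2 mm. A picture is of the moment at which its call begins: read the wrist's pose just before it. camera_params takes no time and is no camera call.
- manip.hand_in(): hands the job in; it is judged then, once.
Trained networks look in the newest picture that a camera, given by its name, has taken for a name from the list of things; names that differ only in an ending like _2 or _b are one class to them, and where a whole thing is asked for, a point or a joint stands for the part that bears it (a point fixed in the world has none). Each returns a list of dicts, best first, with "score" (0 to 1); they miss things now and then, are a little off and sometimes report something else, mostly with a low value. They report only what shows in the picture. A call takes as long as a camera call. They do not tell look-alikes from the thing itself.
- finder.find_in(camera, thing): "position" ([x, y, z] in m, in world coordinates, good to about 4 mm: the middle of the surface that is visible of it).
The state is a dict: "clock": time; "joint_pos": joint angles; "joint_velocities": joint speeds; "tau": joint torques, N m; "position": TCP position; "ee_rot": TCP orientation; "ft_force": force on the tool from outside, world axes, zero at the start; "torque": the same for the moment, N m; "grip_width": opening from 0.0 (shut) to 1.0 (fully open); "grasp_force": force on a finger pad.
Only numpy, scipy, OpenCV 4.12 (cv2) and the standard library are available. Lean on these libraries where they do the work, as an engineer would, in place of code of your own. Each camera call takes 0.05 s, during which the arm holds its last target. There are 200 camera calls.

### The job

Take the cover off the bench incubator and set it aside (the mat is free for it). Put every culture cassette from the draining stand into the incubator, each upright in a slot of its own, blue cap up, fully home; then put the cover back, seated flat inside the rim, and turn the temperature dial until its pointer is at the red mark. Do not disturb the spray bottle and the beaker.

Things in the scene. Friction and masses are not known exactly. Their poses are not given: they have to be found in the camera images.
- cassette0: flat culture cassette, 10 mm thick, 66 wide, 100 long, about 70 g: white frame, pink window on both faces, blue cap strip along its top 16 mm. Origin: centre of the foot edge, the end away from the cap (it has a foot 6 mm long, 6 thick, 60 wide). Own axes: x through the thickness, y width, z along the length towards the cap. Pose is None if absent or held
- cassette1: another such cassette. All start on the stand, one to a bay: back on the ramp, foot on the toe ledge, own z leaning 40 degrees from upright towards the stand's -x (robot's side), own x facing up and away from the robot; the upper 42 mm overhang the ramp, free on both faces for the fingers
- cassette2: another such cassette; 3 to 5 of the five are present
- cassette3: another such cassette
- cassette4: another such cassette
- stand: white draining stand, fixed, base 100 mm deep (x) and 376 mm wide (y), origin at the centre of its underside. Five bays side by side, 74 mm apart along y, parted by fins 9 mm high. Its ramp rises towards -x (the robot's side), 50 degrees from level, 58 mm long from the toe ledge at x = +35 mm, z = 22 mm; ramp top at 66 mm, highest cassette point about 105 mm
- incubator: blue bench incubator, fixed; origin at the centre of the underside of its slotted part: 284 mm (x) by 150 (y), 95 high to the aluminium deck; a blue rim 7 mm high, 4 thick runs round the deck's edge (inside 276 by 142 mm). The control panel, 95 mm high, joins it on the +y side (y = 75 to 180 mm)
- cover: clear domed cover with blue edges, 268 mm (x) by 134 mm (y), 48 mm high, open below, about 0.35 kg; origin at the centre of its open underside. Seated, it stands flat on the deck inside the rim (origin 95 mm above the incubator's origin), 4 mm of play all round. At the start it is seated on the incubator
- cover_handle (a point): middle of the white bar handle of the cover, along the cover's y: bar 94 mm long, 14 by 14 mm, its middle 77 mm above the cover's underside and 29 mm above the dome's top
- mat: grey-green rubber mat, 290 by 150 mm, 1 mm thick (level with the bench, look only), origin at its centre: free place to lay the cover, its long side along the mat's x
- dial_grip (a point): point on the axis of the temperature dial, at the height to grip it (37 mm above the panel). Black knob with a bar grip 14 mm wide and 42 mm long that stands from 12 to 44 mm above the panel; a white line on one end of the bar is the pointer. Axes: x along the bar (the pointer is its -x end)
- dial (a joint): temperature dial, rad: 0 at the start of its scale, grows clockwise seen from above, range 0 to 4.71, 13 ticks 0.3925 rad apart; stays where it is left (friction about 0.03 N m). The pointer is at the red mark at 2.75
- red_mark (a point): red mark (the eighth tick) on the scale of the dial, 41 mm from its axis
- spray_bottle: white spray bottle with a blue collar, 86 mm across, 220 mm high, loose; origin at the centre of its foot
- beaker: glass beaker, 72 mm across, 95 mm high, loose; origin at the centre of its foot
- slot0 (a point): mouth of a slot in the deck, at its centre, level with the deck (incubator x = -84 mm). Each slot is 15 mm wide along the incubator's x, 73 mm long along y, 66 mm deep; slots are 42 mm apart. A cassette fully home stands upright on the slot's floor, its origin 29 mm above the incubator's origin, and sticks out 34 mm
- slot1 (a point): mouth of a slot in the deck, at its centre, level with the deck (incubator x = -42 mm). As slot0
- slot2 (a point): mouth of a slot in the deck, at its centre, level with the deck (incubator x = 0 mm). As slot0
- slot3 (a point): mouth of a slot in the deck, at its centre, level with the deck (incubator x = 42 mm). As slot0
- slot4 (a point): mouth of a slot in the deck, at its centre, level with the deck (incubator x = 84 mm). As slot0
There are look-alikes about, which are no part of the job. Leave any brown or orange look-alike of the cassette0 alone. Leave any brown look-alike of the cassette3 alone.

How it is judged:
On the way, in this order (a step that is already met when the one before it is completed fails the run):
1. every cassette stands fully home in a slot (z of cassette0 in the frame of incubator between 0.024 and 0.034 m and x of cassette0 in the frame of incubator between -0.092 and 0.092 m and y of cassette0 in the frame of incubator between -0.008 and 0.008 m and angle between each of cassette0, cassette1, cassette2, cassette3, cassette4's own z axis and vertical below 0.15 rad and z of cassette1 in the frame of incubator between 0.024 and 0.034 m and x of cassette1 in the frame of incubator between -0.092 and 0.092 m and y of cassette1 in the frame of incubator between -0.008 and 0.008 m and z of cassette2 in the frame of incubator between 0.024 and 0.034 m and x of cassette2 in the frame of incubator between -0.092 and 0.092 m and y of cassette2 in the frame of incubator between -0.008 and 0.008 m and z of cassette3 in the frame of incubator between 0.024 and 0.034 m and x of cassette3 in the frame of incubator between -0.092 and 0.092 m and y of cassette3 in the frame of incubator between -0.008 and 0.008 m and z of cassette4 in the frame of incubator between 0.024 and 0.034 m and x of cassette4 in the frame of incubator between -0.092 and 0.092 m and y of cassette4 in the frame of incubator between -0.008 and 0.008 m), for 0.2 s.
2. the cover is back on, inside the rim (x of cover in the frame of incubator between -0.009 and 0.009 m and y of cover in the frame of incubator between -0.009 and 0.009 m and z of cover in the frame of incubator between 0.091 and 0.0985 m and angle between cover's own z axis and vertical below 0.04 rad and angle between the x axis of cover and the x axis of incubator, either way round below 0.1 rad), for 0.2 s.
At the end, for the whole second after the job is handed in: Every cassette stands in a slot, cap up, within 0.15 rad of upright and 5 mm of fully home; the cover is flat on the deck inside the rim (9 mm sideways, 3.5 mm in height, 0.1 rad); the dial is within 0.12 rad of the red mark; all at rest (all of step 1 and all of step 2 and value of joint dial between 2.6275 and 2.8675 rad and linear speed of each of cassette0, cassette1, cassette2, cassette3, cassette4, cover below 0.02 m/s); the robot touches nothing.
It fails at once if the spray bottle is pushed away or knocked over (distance of spray_bottle from where it was at the start of the episode above 0.04 m).
It fails at once if the beaker is pushed away or knocked over (distance of beaker from where it was at the start of the episode above 0.04 m).
Of cassette0, cassette1, cassette2, cassette3, cassette4 only 3 to 5 are there at a start; the rules pass over those that are not, and their reading is None.
At some moment in a run one of cover may be knocked a few centimetres aside while the robot is not near it.
It also fails if it takes over 210 s, if anything falls off the work surface, if the arm or the gripper's body presses on something with over 40 N, if the wrist force passes 120 N, or if a joint passes its speed limit or range.

## Working session

There is one attempt and no reset: what is moved stays moved. The work goes in short steps, Python scripts to look and compute and a tool call to move; the robot and the scene stay as the last step left them, time stands still between calls to the robot, and variables do not carry over. Pictures are saved under pics/ and viewed, at most 14 in all, crops included, and the job is handed in when it is done.

Besides the shell and the picture viewer there is one more tool, called after ">>>" in YAML: its name, and indented under it one key for each argument. arm_command: Moves the arm, as the interface text tells. Its arguments: {"type":"object","properties":{"plan":{"type":"array","items":{"type":"object","properties":{"dp":{"type":"array","items":{"type":"number"}},"spin":{"type":"number"}}}},"grip":{"type":"number"},"newtons":{"type":"number"}},"required":["plan"]}

```bash
ls; mkdir -p pics; python3 - <<'E'
from workcell import manip, viewer, finder
import cv2
o=manip.get_obs(); print({k:o[k] for k in('clock','position','ee_rot','grip_width','joint_pos')})
for c in('scene','top'):
    im=viewer.camera(c); cv2.imwrite(f'pics/{c}0.png',im); p=viewer.camera_params(c); print(c,p)
    for t in ('cassette0','stand','incubator','cover','cover_handle','mat','dial_grip','red_mark','spray_bottle','beaker'):
        print(t,[(round(d['score'],2),[round(float(v),3) for v in d['position']]) for d in finder.find_in(c,t)[:7]])
print(viewer.camera_params('wrist'))
E
```

```text
pics
{'clock': 0.0, 'position': array([ 0.17317234, -0.60039611,  0.40392672]), 'ee_rot': array([ 9.90158319e-01,  1.39950040e-01, -1.27083047e-04, -6.88249506e-04]), 'grip_width': 1.0004847658113765, 'joint_pos': array([ 1.26738839,  0.3328576 , -0.06468639,  1.46093696,  0.02158933,
        1.3498928 , -0.08849164])}
scene {'vertical_fov': 54.37937904899399, 'cx': 281.82640172687604, 'cy': 212.47747325521627, 'R': array([[ 0.3093521 ,  0.95091452, -0.0079285 ],
       [ 0.53458239, -0.18079393, -0.82555146],
       [-0.7864623 ,  0.25114764, -0.56427114]]), 't': array([-0.21646323, -0.13734583,  1.82102858])}
cassette0 [(0.93, [0.531, -0.287, 0.069]), (0.89, [0.528, -0.428, 0.069]), (0.83, [0.53, -0.208, 0.066]), (0.76, [0.533, -0.135, 0.061]), (0.75, [0.23, -0.395, 0.011]), (0.65, [0.808, -0.221, 0.01]), (0.58, [0.529, -0.36, 0.071])]
stand [(0.89, [0.558, -0.252, 0.007])]
incubator [(0.67, [0.635, 0.292, 0.073]), (0.47, [0.528, -0.36, 0.069])]
cover [(0.91, [0.556, 0.231, 0.146])]
cover_handle [(0.88, [0.552, 0.233, 0.144])]
mat [(0.64, [0.558, 0.04, -0.002]), (0.5, [0.515, 0.364
[... 968 characters left out ...]
24, 0.145])]
cover_handle [(0.96, [0.507, 0.243, 0.144])]
mat [(0.64, [0.54, 0.038, 0.0])]
dial_grip [(0.56, [0.516, -0.35, 0.08]), (0.45, [0.502, 0.371, 0.117])]
red_mark [(0.63, [0.495, 0.367, 0.098])]
spray_bottle [(0.55, [0.392, 0.505, 0.133])]
beaker []
{'vertical_fov': 71.80037469685006, 'cx': 277.0391264742014, 'cy': 209.4894886332735, 'T_tool_cam': array([[ 5.63241129e-04, -9.57619659e-01, -2.88035191e-01,
         7.25428850e-02],
       [ 9.99999840e-01,  5.53932990e-04,  1.13819139e-04,
        -5.72475053e-04],
       [ 5.05567500e-05, -2.88035209e-01,  9.57619818e-01,
         2.99572863e-02],
       [ 0.00000000e+00,  0.00000000e+00,  0.00000000e+00,
         1.00000000e+00]])}
```

View pics/scene0.png

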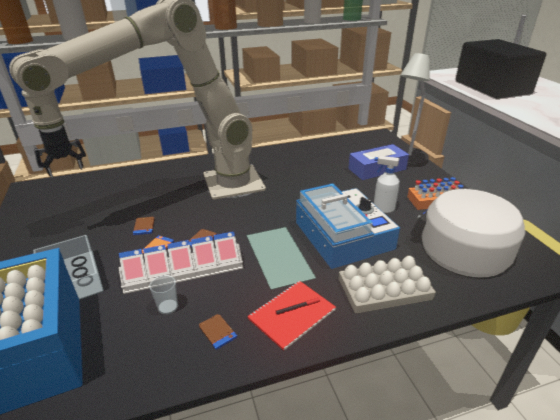

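View pics/top0.png

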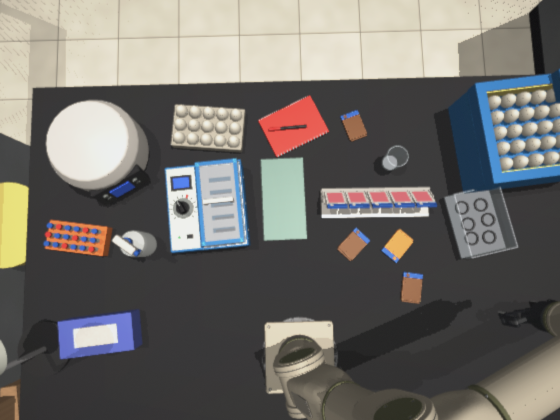

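The scene picture shows the stand at (180,258) with five pink/white cassettes: (133,266), (157,262), (181,258), (205,254), (228,250). The look-alikes lie flat on the bench: brown at (144,225), (203,238) and (217,330), orange at (157,243). These get left alone, since all five bays hold real cassettes. The incubator and its cover are at (340,215), the mat at (280,257), the bottle at (387,190) and the beaker at (165,295).

```bash
cat > h.py <<'E'
from workcell import manip, viewer, finder
import cv2, numpy as np
from scipy.spatial.transform import Rotation as Ro
def cam(name,o=None):
    p=viewer.camera_params(name); f=210/np.tan(np.radians(p['vertical_fov']/2))
    if name=='wrist':
        o=o or manip.get_obs(); T=np.eye(4); T[:3,:3]=Ro.from_quat(o['ee_rot']).as_matrix(); T[:3,3]=o['position']
        M=np.linalg.inv(T@p['T_tool_cam']); R,t=M[:3,:3],M[:3,3]
    else: R,t=p['R'],p['t']
    return f,p['cx'],p['cy'],R,t
def w(C,u,v,z):
    f,cx,cy,R,t=C; d=R.T@np.array([(u-cx)/f,(v-cy)/f,1]); c=-R.T@t
    return c+d*(z-c[2])/d[2]
def pix(C,X):
    f,cx,cy,R,t=C; q=R@np.array(X)+t; return q[:2]/q[2]*f+[cx,cy]
def crop(im,x0,y0,x1,y1,s,fn):
    cv2.imwrite('pics/'+fn,cv2.resize(im[y0:y1,x0:x1],None,fx=s,fy=s,interpolation=cv2.INTER_CUBIC))
def tool(o=None):
    o=o or manip.get_obs(); R=Ro.from_quat(o['ee_rot']).as_matrix(); return o['position'],R
def goto(X,yaw=None):
    """print tool-frame dp (mm) to bring TCP to X, at current orientation; yaw = dir of tool y wanted (rad)"""
    p,R=tool(); a=np.arctan2(R[1,1],R[0,1])
    print('tcp',p.round(4),'yaw_y',round(a,4),'dp',(R.T@(np.array(X)-p)*1000).round(1), 'spin', None if yaw is None else round(-(yaw-a),4))
E
python3 - <<'E'
from h import *
C=cam('top')
for n,z,pts in(('rim',.102,[(197,162),(241,158),(246,248),(201,251)]),('mat',0,[(261,158),(303,157),(306,239),(264,241)]),('stand',0.01,[(321,217),(428,217),(320,190),(433,187)]),('capsN',.1,[(336,203),(424,200)]),('dial',.132,[(182,208)]),('bot',0.1,[(138,243)]),('beak',0.05,[(395,158)])):
    print(n,[w(C,*p,z).round(3).tolist() for p in pts])
im=cv2.imread('pics/top0.png'); a=cv2.resize(im[150:260,155:255],None,fx=5,fy=5,interpolation=2); cv2.imwrite('pics/inc.png',a)
E
```

```text
rim [[0.657, 0.322, 0.102], [0.666, 0.175, 0.102], [0.368, 0.164, 0.102], [0.362, 0.31, 0.102]]
mat [[0.691, 0.112, 0.0], [0.69, -0.039, 0.0], [0.396, -0.039, 0.0], [0.393, 0.108, 0.0]]
stand [[0.471, -0.094, 0.01], [0.462, -0.468, 0.01], [0.567, -0.094, 0.01], [0.568, -0.493, 0.01]]
capsN [[0.508, -0.134, 0.1], [0.51, -0.423, 0.1]]
dial [[0.5, 0.364, 0.132]]
bot [[0.393, 0.515, 0.1]]
beak [[0.666, -0.353, 0.05]]
```

View pics/inc.png

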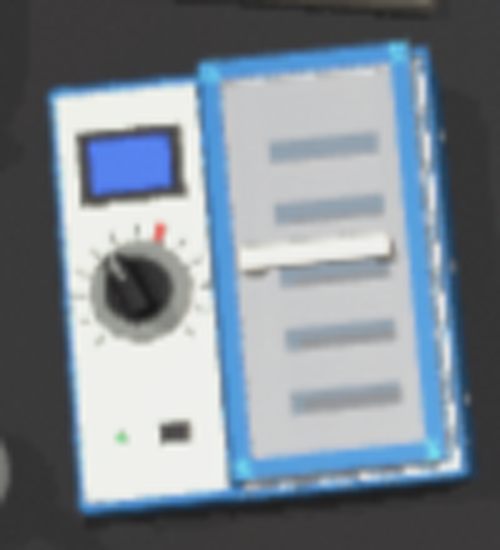

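The crop shows the seated cover with its handle at (315,252) and five slots. The dial is at (140,290), with its pointer up-left (about −45°) and the red mark at (160,232), so it needs about 1.1 rad clockwise. I'll rotate the gripper and fly over.

>>> arm_command:
  plan:
    - {"dp": [0,0,0],"spin": -0.148}
    - {"dp": [0,0,0],"spin": -0.148}
    - {"dp": [0,0,0],"spin": -0.148}
    - {"dp": [0,0,0],"spin": -0.148}
    - {"dp": [0,0,0],"spin": -0.148}

```text
clock: 1.6
position: [0.1732, -0.6005, 0.4048]
ee_rot: [0.871, 0.491, -0.0, 0.0]
ft_force: [-0.1, -0.9, -0.4]
grip_width: 1.0
grasp_force: 0.0
```

>>> arm_command:
  plan:
    - {"dp": [0,0,0],"spin": -0.148}
    - {"dp": [0,0,0],"spin": -0.148}
    - {"dp": [0,0,0],"spin": -0.148}
    - {"dp": [0,0,0],"spin": -0.148}
    - {"dp": [0,0,0],"spin": 0}

```text
clock: 2.1
position: [0.1731, -0.6006, 0.4047]
ee_rot: [0.691, 0.723, 0.0, 0.0]
ft_force: [-0.1, 0.1, 0.1]
grip_width: 1.0
grasp_force: 0.0
```

>>> arm_command:
  plan:
    - {"dp": [20,40,-10],"spin": 0}
    - {"dp": [20,40,-10],"spin": 0}
    - {"dp": [20,40,-10],"spin": 0}
    - {"dp": [25,40,0],"spin": 0}
    - {"dp": [25,40,0],"spin": 0}

```text
clock: 2.6
position: [0.3697, -0.4811, 0.4353]
ee_rot: [0.694, 0.72, -0.0, 0.001]
ft_force: [-0.2, -1.0, -0.3]
grip_width: 0.999
grasp_force: 0.0
```

>>> arm_command:
  plan:
    - {"dp": [47,28,-3],"spin": 0}
    - {"dp": [47,28,-3],"spin": 0}
    - {"dp": [47,28,-3],"spin": 0}
    - {"dp": [47,28,-3],"spin": 0}
    - {"dp": [47,28,-3],"spin": 0}

```text
clock: 3.1
position: [0.4876, -0.2607, 0.4488]
ee_rot: [0.694, 0.72, -0.0, 0.0]
ft_force: [0.7, -0.7, -0.0]
grip_width: 0.996
grasp_force: 0.0
```

>>> arm_command:
  plan:
    - {"dp": [0,0,0],"spin": 0}
    - {"dp": [0,0,0],"spin": 0}

```text
clock: 3.3
position: [0.4876, -0.2614, 0.4487]
ee_rot: [0.692, 0.721, -0.0, 0.0]
ft_force: [-0.6, -0.7, -0.0]
grip_width: 1.002
grasp_force: 0.0
```

```bash
python3 - <<'E'
from h import *
o=manip.get_obs(); im=viewer.camera('wrist'); cv2.imwrite('pics/st.png',cv2.resize(im,(800,600))); np.save('st_obs.npy',np.r_[o['position'],o['ee_rot']]); goto([.513,.27,.45],.04)
E
```

```text
tcp [ 0.4869 -0.263   0.4484] yaw_y 0.0388 dp [531.6  46.8  -1.9] spin -0.0012
```

View pics/st.png

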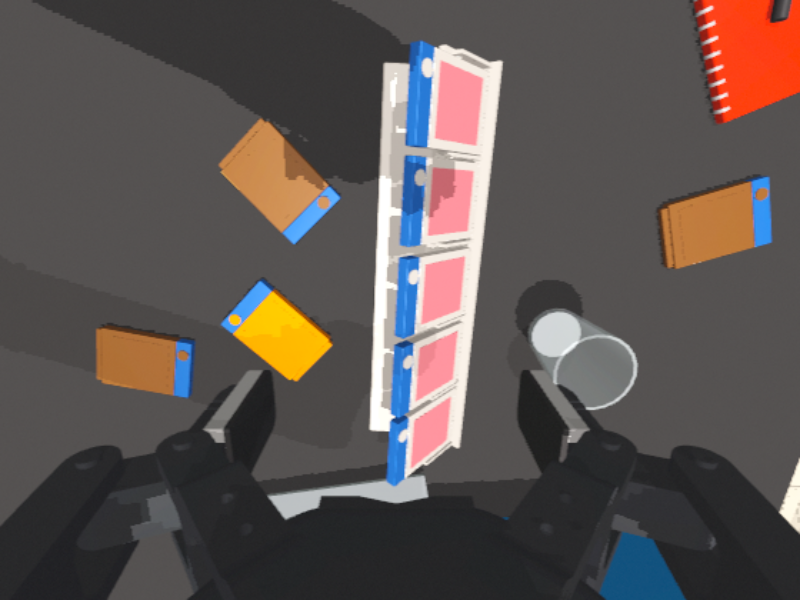

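The view shows five white/pink cassettes in a column at x≈400–440, with caps at y = 95, 200, 297, 380 and 450. Brown look-alikes are at (280,180), (145,360) and (720,220), the orange one is at (277,330), and the beaker is at (585,360).

```bash
python3 - <<'E'
from h import *
a=np.load('st_obs.npy'); C=cam('wrist',{'position':a[:3],'ee_rot':a[3:]}); s=.7
for p,q in (((412,42),(407,145)),((404,157),(400,244)),((399,258),(396,337)),((394,343),(392,415)),((389,418),(387,484))):
    A,B=w(C,p[0]*s,p[1]*s,.1),w(C,q[0]*s,q[1]*s,.1); print(A.round(4),B.round(4),((A+B)/2).round(4),np.linalg.norm(A-B).round(4))
# front top line of window/base
print('toe right edge', w(C,501*s,62*s,.025).round(4), w(C,460*s,447*s,.025).round(4))
print('stand left base', w(C,384*s,64*s,.008).round(4), w(C,371*s,430*s,.008).round(4))
E
```

```text
[ 0.4911 -0.1016  0.1   ] [ 0.4909 -0.1671  0.1   ] [ 0.491  -0.1343  0.1   ] 0.0655
[ 0.4891 -0.1754  0.1   ] [ 0.489 -0.239  0.1  ] [ 0.4891 -0.2072  0.1   ] 0.0636
[ 0.4887 -0.25    0.1   ] [ 0.4892 -0.3161  0.1   ] [ 0.489  -0.2831  0.1   ] 0.0661
[ 0.4877 -0.3215  0.1   ] [ 0.4887 -0.3896  0.1   ] [ 0.4882 -0.3555  0.1   ] 0.068
[ 0.4862 -0.3927  0.1   ] [ 0.4869 -0.4625  0.1   ] [ 0.4866 -0.4276  0.1   ] 0.0699
toe right edge [ 0.5687 -0.093   0.025 ] [ 0.5668 -0.4742  0.025 ]
stand left base [ 0.4692 -0.0947  0.008 ] [ 0.4668 -0.4682  0.008 ]
```

>>> arm_command:
  plan:
    - {"dp": [49,5,0],"spin": 0}
    - {"dp": [49,5,0],"spin": 0}
    - {"dp": [49,5,0],"spin": 0}
    - {"dp": [49,5,0],"spin": 0}
    - {"dp": [49,5,0],"spin": 0}

```text
clock: 3.85
position: [0.5015, -0.0168, 0.4485]
ee_rot: [0.694, 0.72, -0.0, 0.0]
ft_force: [1.0, 0.3, -0.0]
grip_width: 1.005
grasp_force: 0.0
```

>>> arm_command:
  plan:
    - {"dp": [49,5,0],"spin": 0}
    - {"dp": [49,5,0],"spin": 0}
    - {"dp": [49,5,0],"spin": 0}
    - {"dp": [49,5,0],"spin": 0}
    - {"dp": [49,5,0],"spin": 0}

```text
clock: 4.35
position: [0.5174, 0.2288, 0.4483]
ee_rot: [0.694, 0.72, -0.0, 0.0]
ft_force: [0.7, -0.6, -0.3]
grip_width: 1.0
grasp_force: 0.0
```

>>> arm_command:
  plan:
    - {"dp": [40,0,0],"spin": 0}
    - {"dp": [0,0,0],"spin": 0}
    - {"dp": [0,0,0],"spin": 0}

```text
clock: 4.65
position: [0.5154, 0.2684, 0.4478]
ee_rot: [0.693, 0.721, -0.0, -0.0]
ft_force: [0.1, -0.7, 0.9]
grip_width: 1.002
grasp_force: 0.0
```

```bash
python3 - <<'E'
from h import *
o=manip.get_obs(); im=viewer.camera('wrist'); cv2.imwrite('pics/inc1.png',cv2.resize(im,(800,600))); np.save('inc_obs.npy',np.r_[o['position'],o['ee_rot']]); goto([.513,.27,.45],.04)
for t in('cover_handle','dial_grip','red_mark'): print(t,[(round(d['score'],2),d['position']) for d in finder.find_in('wrist',t)[:2]])
E
```

```text
tcp [0.5158 0.2673 0.4479] yaw_y 0.0382 dp [ 2.8 -2.7 -2.1] spin -0.0018
cover_handle [(0.7, [0.5168, 0.2613, 0.1428])]
dial_grip [(0.77, [0.5082, 0.3711, 0.1159])]
red_mark [(0.93, [0.5079, 0.3746, 0.0958])]
```

View pics/inc1.png

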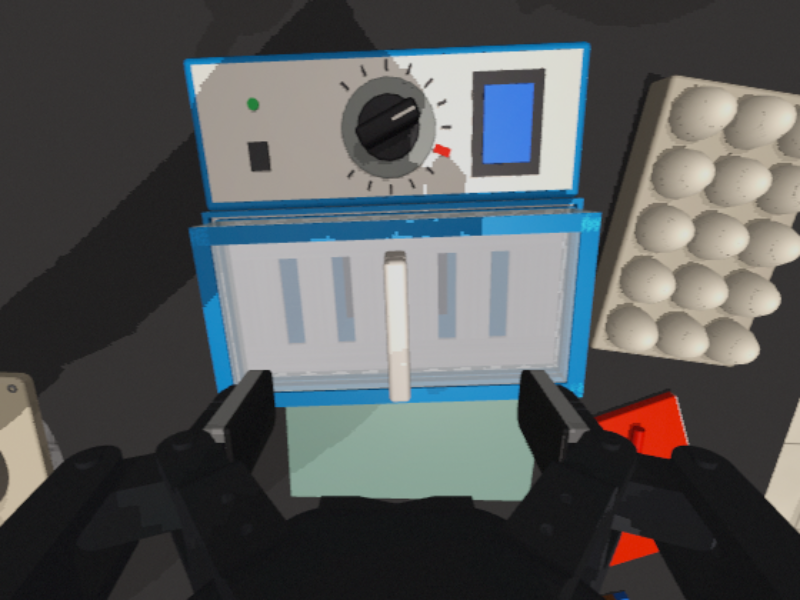

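The view shows the handle bar running from (396,262) to (400,400). Slots are seen through the cover at (292,301), (344,300), (447,296) and (500,294). The dial is at (388,128), its pointer toward (415,107), and the red mark is at (442,150).

```bash
python3 - <<'E'
from h import *
a=np.load('inc_obs.npy'); C=cam('wrist',{'position':a[:3],'ee_rot':a[3:]}); s=.7
W=lambda u,v,z:w(C,u*s,v*s,z)
A,B=W(396,262,.179),W(400,400,.179);print('handle',A,B,(A+B)/2,np.linalg.norm(A-B))
S=[W(*p,.095) for p in((292,301),(344,300),(447,296),(500,294))]
print(np.array(S).round(4)); m=sum(S)/4; d=S[3]-S[0]; print('slot ctr',m,'yaw',np.arctan2(d[1],d[0]),np.linalg.norm(d))
d0=W(388,128,.139);print('dial',d0,'red',W(442,150,.095),'ptr',W(414,108,.139)-W(366,135,.139), 'ptrtip',W(414,108,.139))
print('rim', W(204,214,.102),W(583,203,.102),'panel',W(186,62,.095),W(589,44,.095))
g=((A+B)/2);g[2]=.172+.155; goto(g,np.arctan2(d[1],d[0]))
E
```

```text
handle [0.51346824 0.29292418 0.179     ] [0.51976028 0.20210348 0.179     ] [0.51661426 0.24751383 0.179     ] 0.09103839184333876
[[0.4306 0.24   0.095 ]
 [0.473  0.2426 0.095 ]
 [0.5564 0.2495 0.095 ]
 [0.5992 0.2529 0.095 ]]
slot ctr [0.51480704 0.2462586  0.095     ] yaw 0.07637298100334625 0.16901005718927772
dial [0.50525891 0.36959775 0.139     ] red [0.54430706 0.3606143  0.095     ] ptr [0.02928009 0.01673242 0.        ] ptrtip [0.52088181 0.38169519 0.139     ]
rim [0.36854578 0.30786216 0.102     ] [0.65091087 0.3274136  0.102     ] panel [0.36245065 0.41093059 0.095     ] [0.64001552 0.43300927 0.095     ]
tcp [0.5157 0.267  0.4483] yaw_y 0.038 dp [-1.940e+01  1.000e-01  1.213e+02] spin -0.0384
```

>>> arm_command:
  plan:
    - {"dp": [-20,-1,30],"spin": -0.035}
    - {"dp": [0,0,40],"spin": 0}
    - {"dp": [0,0,30],"spin": 0}
    - {"dp": [0,0,21],"spin": 0}
    - {"dp": [0,0,0],"spin": 0}

```text
clock: 5.35
position: [0.5145, 0.2469, 0.3248]
ee_rot: [0.68, 0.733, -0.002, -0.001]
ft_force: [-0.5, 0.3, -0.7]
grip_width: 1.005
grasp_force: 0.0
```

```bash
python3 - <<'E'
from h import *
goto([.516,.247,.327],.073)
E
```

```text
tcp [0.5145 0.2469 0.3248] yaw_y 0.0744 dp [-0.   1.5 -2.2] spin 0.0014
```

>>> arm_command:
  plan:
    - {"dp": [0,0,0],"spin": 0}
    - {"dp": [0,0,0],"spin": 0}
    - {"dp": [0,0,0],"spin": 0}
    - {"dp": [0,0,0],"spin": 0}
    - {"dp": [0,0,0],"spin": 0}
  grip: 1
  newtons: 60

```text
clock: 5.85
position: [0.5149, 0.2491, 0.3281]
ee_rot: [0.679, 0.734, 0.001, 0.0]
ft_force: [-8.7, -3.6, 21.6]
grip_width: 0.152
grasp_force: 60.5
```

>>> arm_command:
  plan:
    - {"dp": [0,0,0],"spin": 0}
    - {"dp": [0,0,0],"spin": 0}
    - {"dp": [0,0,0],"spin": 0}
    - {"dp": [0,0,-5],"spin": 0}
    - {"dp": [0,0,-10],"spin": 0}

```text
clock: 6.35
position: [0.5142, 0.2487, 0.3418]
ee_rot: [0.679, 0.734, -0.001, -0.001]
ft_force: [0.1, -0.4, -3.3]
grip_width: 0.152
grasp_force: 58.6
```

>>> arm_command:
  plan:
    - {"dp": [0,0,-15],"spin": 0}
    - {"dp": [0,0,-15],"spin": 0}
    - {"dp": [0,0,0],"spin": 0}

```text
clock: 6.65
position: [0.515, 0.2496, 0.3753]
ee_rot: [0.679, 0.734, 0.002, 0.001]
ft_force: [-0.0, 0.4, -2.9]
grip_width: 0.15
grasp_force: 58.7
```

>>> arm_command:
  plan:
    - {"dp": [-30,0,0],"spin": 0}
    - {"dp": [-45,0,0],"spin": 0}
    - {"dp": [-45,0,0],"spin": 0}
    - {"dp": [-45,0,0],"spin": 0}
    - {"dp": [-45,0,0],"spin": 0}

```text
clock: 7.15
position: [0.5305, 0.0378, 0.3725]
ee_rot: [0.679, 0.734, -0.0, 0.0]
ft_force: [1.0, 0.1, -2.6]
grip_width: 0.148
grasp_force: 58.8
```

>>> arm_command:
  plan:
    - {"dp": [0,0,40],"spin": 0}
    - {"dp": [0,0,40],"spin": 0}
    - {"dp": [0,0,35],"spin": 0}
    - {"dp": [0,0,10],"spin": 0}
    - {"dp": [0,0,8],"spin": 0}

```text
clock: 7.65
position: [0.5309, 0.0398, 0.2392]
ee_rot: [0.679, 0.734, -0.0, -0.0]
ft_force: [0.6, -0.3, -3.5]
grip_width: 0.151
grasp_force: 59.0
```

>>> arm_command:
  plan:
    - {"dp": [0,0,5],"spin": 0}
    - {"dp": [0,0,4],"spin": 0}
    - {"dp": [0,0,0],"spin": 0}

```text
clock: 7.95
position: [0.5314, 0.04, 0.2331]
ee_rot: [0.679, 0.734, 0.0, 0.001]
ft_force: [-9.0, -2.1, 15.7]
grip_width: 0.148
grasp_force: 61.7
```

>>> arm_command:
  plan:
    - {"dp": [0,0,0],"spin": 0}
    - {"dp": [0,0,0],"spin": 0}
    - {"dp": [0,0,0],"spin": 0}
    - {"dp": [0,0,0],"spin": 0}
    - {"dp": [0,0,-15],"spin": 0}
  grip: -1

```text
clock: 8.45
position: [0.5301, 0.0394, 0.2445]
ee_rot: [0.679, 0.734, -0.001, -0.001]
ft_force: [0.9, -1.0, -0.4]
grip_width: 0.977
grasp_force: 0.0
```

>>> arm_command:
  plan:
    - {"dp": [0,0,-40],"spin": 0}
    - {"dp": [0,0,-45],"spin": 0}
    - {"dp": [0,0,-45],"spin": 0}
    - {"dp": [48,0,-20],"spin": 0}
    - {"dp": [48,0,0],"spin": 0}

```text
clock: 8.95
position: [0.5242, 0.1338, 0.3993]
ee_rot: [0.681, 0.732, 0.002, 0.002]
ft_force: [1.5, 1.3, -0.7]
grip_width: 1.002
grasp_force: 0.0
```

>>> arm_command:
  plan:
    - {"dp": [48,0,0],"spin": 0}
    - {"dp": [48,0,0],"spin": 0}
    - {"dp": [40,0,0],"spin": 0}
    - {"dp": [0,0,0],"spin": 0}
    - {"dp": [0,0,0],"spin": 0}

```text
clock: 9.45
position: [0.5125, 0.2701, 0.3954]
ee_rot: [0.678, 0.735, 0.0, -0.0]
ft_force: [0.7, -0.3, -0.2]
grip_width: 1.0
grasp_force: 0.0
```

```bash
python3 - <<'E'
from h import *
o=manip.get_obs(); im=viewer.camera('wrist'); cv2.imwrite('pics/slots_raw.png',im); crop(im,140,100,430,300,2.7,'slots.png'); np.save('sl_obs.npy',np.r_[o['position'],o['ee_rot']]); goto([.513,.27,.45],.073)
im=viewer.camera('top'); cv2.imwrite('pics/top1.png',im)
E
```

```text
tcp [0.5132 0.2687 0.3952] yaw_y 0.077 dp [  1.3  -0.1 -54.8] spin 0.004
```

View pics/slots.png

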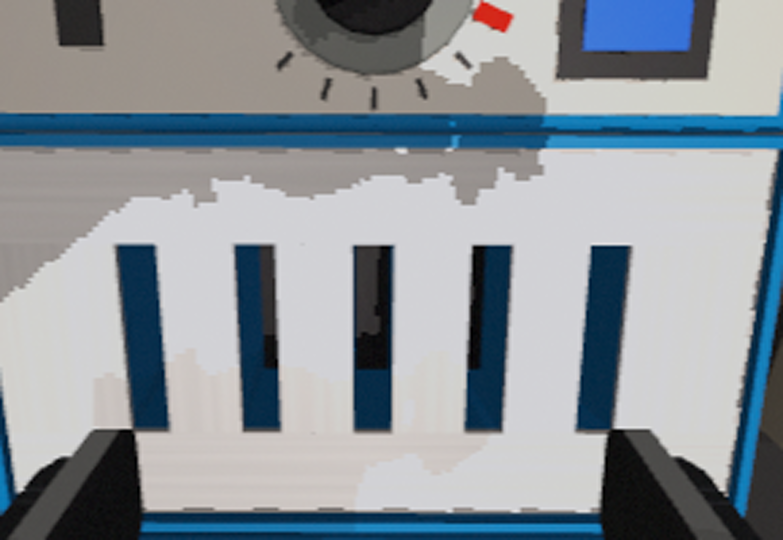

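The five open slots are at crop columns 143, 259, 373, 488 and 603, rows 245–430.

```bash
python3 - <<'E'
from h import *
a=np.load('sl_obs.npy'); C=cam('wrist',{'position':a[:3],'ee_rot':a[3:]})
Q=[[(117,245),(155,245),(134,430),(168,430)],[(236,245),(275,245),(244,430),(280,430)],[(354,245),(394,245),(354,430),(392,430)],[(473,245),(512,245),(465,430),(503,430)],[(592,246),(631,246),(577,431),(613,430)]]
P=np.array([[w(C,140+u/2.7,100+v/2.7,.095) for u,v in q] for q in Q]); c=P.mean(1); print(c.round(4))
d=c[4]-c[0]; print(np.linalg.norm(d),'yaw',np.arctan2(d[1],d[0]),'ctr',c.mean(0), 'len',np.linalg.norm(P[:,0]-P[:,2],axis=1),'wid',np.linalg.norm(P[:,0]-P[:,1],axis=1))
goto([.52,-.134,.40],.0)
E
```

```text
[[0.4309 0.2388 0.095 ]
 [0.473  0.2422 0.095 ]
 [0.5149 0.2455 0.095 ]
 [0.5568 0.2489 0.095 ]
 [0.5988 0.252  0.095 ]]
0.16840933042478895 yaw 0.07898034178759007 ctr [0.5149214  0.24548892 0.095     ] len [0.07198998 0.07197437 0.07195688 0.07193916 0.07197685] wid [0.013448   0.01379527 0.01414227 0.01378216 0.01378073]
tcp [0.5135 0.268  0.395 ] yaw_y 0.0755 dp [-401.3  -23.8   -4.7] spin 0.0755
```

View pics/top1.png

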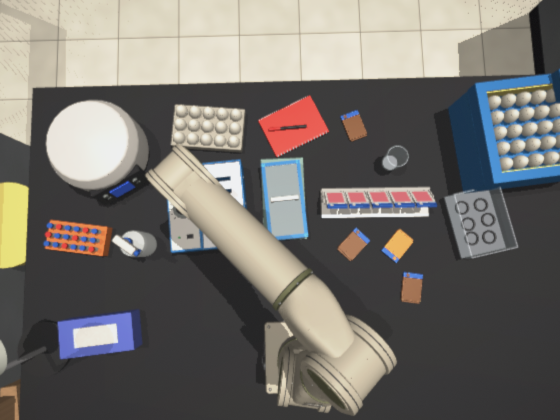

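Top view: the cover lies flat on the mat at (284,198), cassettes untouched. Next is the first cassette (bay at y=-0.134).

>>> arm_command:
  plan:
    - {"dp": [0,0,0],"spin": 0.0755}
    - {"dp": [-40,-1,0],"spin": 0}
    - {"dp": [-48,-1,0],"spin": 0}
    - {"dp": [-48,-1,0],"spin": 0}
    - {"dp": [-48,-1,0],"spin": 0}
  grip: -0.18
  newtons: 25

```text
clock: 10.05
position: [0.509, 0.0816, 0.395]
ee_rot: [0.708, 0.707, -0.0, 0.001]
ft_force: [0.8, 0.1, 0.1]
grip_width: 0.59
grasp_force: 0.0
```

>>> arm_command:
  plan:
    - {"dp": [-48,-1,0],"spin": 0}
    - {"dp": [-48,0,0],"spin": 0}
    - {"dp": [-48,0,0],"spin": 0}
    - {"dp": [-48,0,0],"spin": 0}
    - {"dp": [-26,0,0],"spin": 0}

```text
clock: 10.55
position: [0.5072, -0.1391, 0.3949]
ee_rot: [0.709, 0.705, -0.001, 0.001]
ft_force: [-0.2, 0.8, -0.5]
grip_width: 0.589
grasp_force: 0.0
```

>>> arm_command:
  plan:
    - {"dp": [0,0,20],"spin": 0}
    - {"dp": [0,0,0],"spin": 0}

```text
clock: 10.75
position: [0.5073, -0.1352, 0.373]
ee_rot: [0.708, 0.706, -0.001, -0.001]
ft_force: [0.6, -0.6, -0.7]
grip_width: 0.587
grasp_force: 0.0
```

```bash
python3 - <<'E'
from h import *
goto([.508,-.134,.251],.0); print(manip.get_obs()['grip_width'])
E
```

```text
tcp [ 0.5073 -0.1352  0.373 ] yaw_y -0.0029 dp [  1.1   1.1 122. ] spin -0.0029
0.5870507203647402
```

>>> arm_command:
  plan:
    - {"dp": [1,0,40],"spin": 0}
    - {"dp": [0,0,40],"spin": 0}
    - {"dp": [0,0,30],"spin": 0}
    - {"dp": [0,0,12],"spin": 0}
    - {"dp": [0,0,0],"spin": 0}

```text
clock: 11.25
position: [0.5083, -0.1319, 0.2522]
ee_rot: [0.707, 0.708, -0.0, -0.001]
ft_force: [0.1, -0.2, 0.7]
grip_width: 0.587
grasp_force: 0.0
```

>>> arm_command:
  plan:
    - {"dp": [0,0,0],"spin": 0}
    - {"dp": [0,0,0],"spin": 0}
    - {"dp": [0,5,-1],"spin": 0}
    - {"dp": [0,5,-2],"spin": 0}
    - {"dp": [0,5,-2],"spin": 0}
  grip: 0.29

```text
clock: 11.75
position: [0.5244, -0.132, 0.2583]
ee_rot: [0.707, 0.708, 0.0, 0.0]
ft_force: [0.1, -0.3, 0.5]
grip_width: 0.352
grasp_force: 0.1
```

>>> arm_command:
  plan:
    - {"dp": [0,6,-3],"spin": 0}
    - {"dp": [0,6,-3],"spin": 0}
    - {"dp": [0,6,-3],"spin": 0}
    - {"dp": [0,6,-3],"spin": 0}
    - {"dp": [0,6,-3],"spin": 0}

```text
clock: 12.25
position: [0.5542, -0.1318, 0.2729]
ee_rot: [0.707, 0.708, 0.0, 0.0]
ft_force: [1.0, 0.5, 0.1]
grip_width: 0.356
grasp_force: 0.0
```

```bash
python3 - <<'E'
from h import *
goto([.553,-.134,.271],.0); o=manip.get_obs();print(o['grip_width'],o['grasp_force'],o['ft_force'])
im=viewer.camera('wrist'); a=im
b=viewer.camera('scene')
cv2.imwrite('pics/g1.png',np.hstack([cv2.resize(a[60:400,130:430],(400,453)),cv2.resize(b[200:310,170:267],(400,453))]))
E
```

```text
tcp [ 0.5542 -0.1318  0.2729] yaw_y 0.0016 dp [-2.2 -1.2  1.9] spin 0.0016
0.355865059538709 0.01208261212468642 [0.97621679 0.47005128 0.10784802]
```

View pics/g1.png

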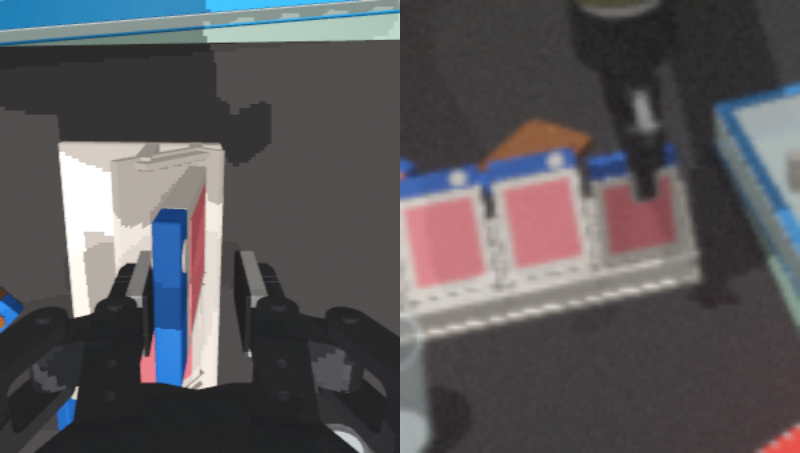

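The wrist view shows the cassette pivoted nearly upright between the pads, cap up. I'll close and lift.

>>> arm_command:
  plan:
    - {"dp": [0,0,0],"spin": 0}
    - {"dp": [0,0,0],"spin": 0}
    - {"dp": [0,0,0],"spin": 0}
    - {"dp": [0,0,0],"spin": 0}
    - {"dp": [0,0,0],"spin": 0}
  grip: 1
  newtons: 35

```text
clock: 12.85
position: [0.5537, -0.1318, 0.2728]
ee_rot: [0.707, 0.708, 0.0, 0.0]
ft_force: [1.5, 1.3, 0.3]
grip_width: 0.109
grasp_force: 38.9
```

>>> arm_command:
  plan:
    - {"dp": [0,0,-10],"spin": 0}
    - {"dp": [0,0,-30],"spin": 0}
    - {"dp": [0,0,-45],"spin": 0}
    - {"dp": [0,0,-35],"spin": 0}
    - {"dp": [0,0,0],"spin": 0}

```text
clock: 13.35
position: [0.5544, -0.1315, 0.3983]
ee_rot: [0.707, 0.708, 0.002, 0.003]
ft_force: [0.3, -0.1, -0.6]
grip_width: 0.113
grasp_force: 38.8
```

```bash
python3 - <<'E'
from h import *
goto([.553,-.134,.271],.0); o=manip.get_obs();print(o['grip_width'],o['grasp_force'],o['ft_force'])
a=viewer.camera('wrist'); np.save('g_obs.npy',np.r_[o['position'],o['ee_rot']])
b=viewer.camera('scene')
cv2.imwrite('pics/g2.png',np.hstack([cv2.resize(a[100:400,180:380],(500,600*5//4*8//10)),cv2.resize(b[150:270,190:260],(300,600))]) if 0 else np.hstack([cv2.resize(a[140:380,180:380],(500,600)),cv2.resize(b[150:270,190:250],(300,600))]))
E
```

```text
tcp [ 0.5544 -0.1315  0.3983] yaw_y 0.0016 dp [ -2.2  -2.3 127.3] spin 0.0016
0.11311411594860889 38.82135450839996 [ 0.2714734  -0.09015712 -0.55610189]
```

View pics/g2.png

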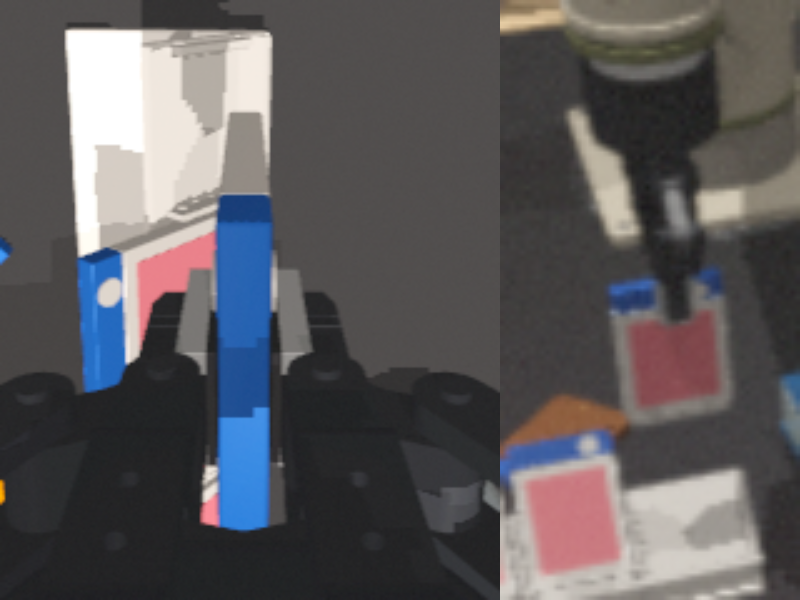

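The cassette is held upright, cap end edges at rows 220 and 527 of the left crop (columns 218–270).

```bash
python3 - <<'E'
from h import *
from scipy.optimize import brentq
a=np.load('g_obs.npy'); C=cam('wrist',{'position':a[:3],'ee_rot':a[3:]})
u=lambda x,y,z:w(C,180+x/2.5,140+y/2.5,z)
f=lambda z:np.linalg.norm(u(244,220,z)-u(244,527,z))-.066
z=brentq(f,.15,.35); A,B=u(244,220,z),u(244,527,z); print('top z',z,'rel tcp',z-a[2],A-a[:3],B-a[:3],'centre rel',(A+B)/2-a[:3])
print('width',np.linalg.norm(u(218,222,z)-u(270,222,z)))
E
```

```text
top z 0.24868169277453517 rel tcp -0.1496476166869427 [ 0.00055401  0.02869147 -0.14964762] [ 0.00073114 -0.03730829 -0.14964762] centre rel [ 0.00064258 -0.00430841 -0.14964762]
width 0.009134958100345083
```

>>> arm_command:
  plan:
    - {"dp": [40,5,0],"spin": 0}
    - {"dp": [48,6,0],"spin": 0}
    - {"dp": [48,6,0],"spin": 0}
    - {"dp": [48,6,0],"spin": 0}
    - {"dp": [48,6,0],"spin": 0}

```text
clock: 13.95
position: [0.5818, 0.1017, 0.3913]
ee_rot: [0.707, 0.707, -0.001, -0.001]
ft_force: [0.7, -0.1, -0.0]
grip_width: 0.106
grasp_force: 38.8
```

>>> arm_command:
  plan:
    - {"dp": [48,6,0],"spin": 0}
    - {"dp": [48,6,0],"spin": 0}
    - {"dp": [40,2,0],"spin": 0}
    - {"dp": [20,0,0],"spin": -0.0755}
    - {"dp": [0,0,20],"spin": 0}

```text
clock: 14.45
position: [0.5946, 0.2608, 0.3731]
ee_rot: [0.676, 0.737, 0.001, -0.001]
ft_force: [0.2, 0.2, -1.0]
grip_width: 0.108
grasp_force: 38.8
```

>>> arm_command:
  plan:
    - {"dp": [0,0,15],"spin": 0}
    - {"dp": [0,0,0],"spin": 0}

```text
clock: 14.65
position: [0.5957, 0.2549, 0.3539]
ee_rot: [0.68, 0.733, -0.003, -0.001]
ft_force: [1.2, -1.2, -0.7]
grip_width: 0.107
grasp_force: 38.8
```

```bash
python3 - <<'E'
from h import *
goto([.5979,.256,.355],.077)
E
```

```text
tcp [0.5957 0.2549 0.3539] yaw_y 0.0761 dp [ 0.9  2.3 -1.1] spin -0.0009
```

>>> arm_command:
  plan:
    - {"dp": [1,2,0],"spin": 0}
    - {"dp": [0,0,0],"spin": 0}
    - {"dp": [0,0,0],"spin": 0}

```text
clock: 14.95
position: [0.5983, 0.2571, 0.3584]
ee_rot: [0.68, 0.734, 0.0, 0.0]
ft_force: [-0.3, 0.4, -0.4]
grip_width: 0.111
grasp_force: 38.8
```

```bash
python3 - <<'E'
from h import *
goto([.5979,.256,.355],.077)
o=manip.get_obs(); a=viewer.camera('wrist'); np.save('p_obs.npy',np.r_[o['position'],o['ee_rot']])
goto([.5979,.256,.355],.077); cv2.imwrite('pics/p1raw.png',a)
cv2.imwrite('pics/p1.png',cv2.resize(a[60:360,160:420],(520,600)))
E
```

```text
tcp [0.5983 0.2571 0.3584] yaw_y 0.0763 dp [-1.1 -0.5  3.4] spin -0.0007
tcp [0.5982 0.2572 0.3584] yaw_y 0.0765 dp [-1.2 -0.4  3.4] spin -0.0005
```

View pics/p1.png

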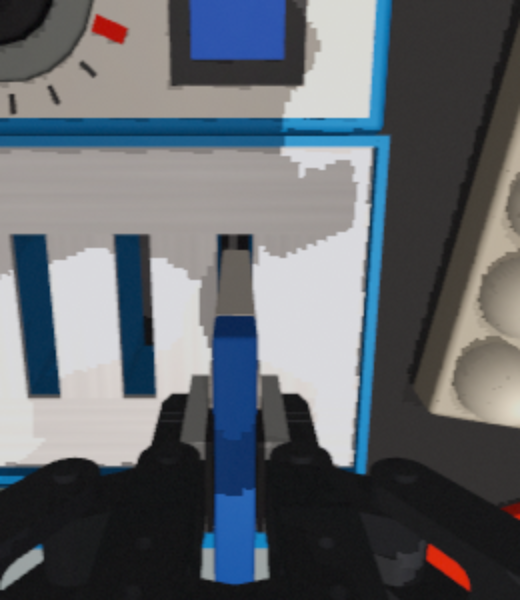

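The cassette's lower end at (236,250) is centred over slot4 (columns 218–252), so I'll insert.

>>> arm_command:
  plan:
    - {"dp": [-1,0,12],"spin": 0}
    - {"dp": [0,0,12],"spin": 0}
    - {"dp": [0,0,12],"spin": 0}
    - {"dp": [0,0,0],"spin": 0}

```text
clock: 15.4
position: [0.5976, 0.2559, 0.3188]
ee_rot: [0.679, 0.734, -0.002, -0.001]
ft_force: [-0.2, 0.6, -1.1]
grip_width: 0.111
grasp_force: 38.8
```

>>> arm_command:
  plan:
    - {"dp": [0,0,15],"spin": 0}
    - {"dp": [0,0,15],"spin": 0}
    - {"dp": [0,0,8],"spin": 0}
    - {"dp": [0,0,4],"spin": 0}
    - {"dp": [0,0,0],"spin": 0}

```text
clock: 15.9
position: [0.598, 0.2563, 0.2789]
ee_rot: [0.679, 0.734, -0.0, -0.0]
ft_force: [-0.3, -0.1, -0.2]
grip_width: 0.112
grasp_force: 38.8
```

>>> arm_command:
  plan:
    - {"dp": [0,0,1.5],"spin": 0}
    - {"dp": [0,0,1.5],"spin": 0}
    - {"dp": [0,0,0],"spin": 0}

```text
clock: 16.2
position: [0.5981, 0.2564, 0.2768]
ee_rot: [0.679, 0.734, 0.0, 0.0]
ft_force: [-0.8, -0.4, -0.9]
grip_width: 0.112
grasp_force: 38.8
```

>>> arm_command:
  plan:
    - {"dp": [0,0,0],"spin": 0}
    - {"dp": [0,0,0],"spin": 0}
    - {"dp": [0,0,0],"spin": 0}
    - {"dp": [0,0,-15],"spin": 0}
    - {"dp": [0,0,-30],"spin": 0}
  grip: 0.43

```text
clock: 16.7
position: [0.5976, 0.2559, 0.3209]
ee_rot: [0.679, 0.734, -0.002, -0.001]
ft_force: [0.6, 0.9, 0.2]
grip_width: 0.284
grasp_force: 0.0
```

>>> arm_command:
  plan:
    - {"dp": [0,0,-40],"spin": 0}
    - {"dp": [0,0,-30],"spin": 0.0765}
    - {"dp": [-45,-8,0],"spin": 0}
    - {"dp": [-48,-9,0],"spin": 0}
    - {"dp": [-48,-9,0],"spin": 0}

```text
clock: 17.2
position: [0.5715, 0.1144, 0.3929]
ee_rot: [0.707, 0.708, 0.0, 0.0]
ft_force: [0.5, -0.7, 0.5]
grip_width: 0.287
grasp_force: 0.0
```

```bash
python3 - <<'E'
from h import *
a=viewer.camera('scene'); cv2.imwrite('pics/s2.png',cv2.resize(a[170:270,280:410],(780,600)))
goto([.508,-.209,.39],.0)
E
```

```text
tcp [0.5722 0.1048 0.3925] yaw_y -0.0087 dp [-314.4  -61.5    4.2] spin -0.0087
```

View pics/s2.png

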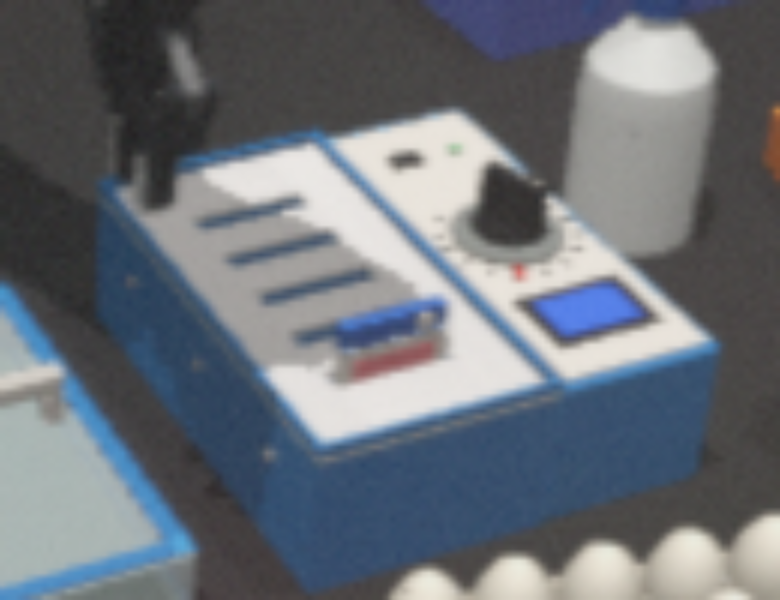

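Cassette stands home in slot4, cap up. Next: the bay at y≈-0.209.

>>> arm_command:
  plan:
    - {"dp": [-48,-10,0],"spin": 0}
    - {"dp": [-48,-10,0],"spin": 0}
    - {"dp": [-48,-10,0],"spin": 0}
    - {"dp": [-48,-10,0],"spin": 0}
    - {"dp": [-48,-10,0],"spin": 0}
  grip: -0.18
  newtons: 25

```text
clock: 17.75
position: [0.5216, -0.1261, 0.3931]
ee_rot: [0.707, 0.707, 0.0, 0.001]
ft_force: [1.2, 0.3, -0.0]
grip_width: 0.592
grasp_force: 0.0
```

>>> arm_command:
  plan:
    - {"dp": [-40,-10,0],"spin": 0}
    - {"dp": [-30,-1,0],"spin": 0}
    - {"dp": [0,0,10],"spin": 0}
    - {"dp": [0,0,10],"spin": 0}
    - {"dp": [0,0,0],"spin": 0}

```text
clock: 18.25
position: [0.5112, -0.1931, 0.3706]
ee_rot: [0.706, 0.708, -0.0, -0.001]
ft_force: [-0.2, 0.0, 0.9]
grip_width: 0.584
grasp_force: 0.0
```

```bash
python3 - <<'E'
from h import *
goto([.508,-.209,.251],.0)
E
```

```text
tcp [ 0.5112 -0.1931  0.3706] yaw_y 0.0026 dp [-16.   -3.1 119.6] spin 0.0026
```

>>> arm_command:
  plan:
    - {"dp": [-16,-3,30],"spin": 0}
    - {"dp": [0,0,40],"spin": 0}
    - {"dp": [0,0,35],"spin": 0}
    - {"dp": [0,0,14],"spin": 0}
    - {"dp": [0,0,0],"spin": 0}

```text
clock: 18.75
position: [0.5082, -0.2095, 0.2516]
ee_rot: [0.706, 0.708, -0.0, -0.001]
ft_force: [0.1, -0.5, 1.3]
grip_width: 0.588
grasp_force: 0.0
```

>>> arm_command:
  plan:
    - {"dp": [0,0,0],"spin": 0}
    - {"dp": [0,0,0],"spin": 0}
    - {"dp": [0,5,-1],"spin": 0}
    - {"dp": [0,5,-2],"spin": 0}
    - {"dp": [0,5,-2],"spin": 0}
  grip: 0.29

```text
clock: 19.25
position: [0.524, -0.2107, 0.2584]
ee_rot: [0.707, 0.707, 0.0, 0.001]
ft_force: [-0.5, -0.3, 0.0]
grip_width: 0.357
grasp_force: 0.2
```

>>> arm_command:
  plan:
    - {"dp": [0,6,-3],"spin": 0}
    - {"dp": [0,6,-3],"spin": 0}
    - {"dp": [0,6,-3],"spin": 0}
    - {"dp": [0,6,-3],"spin": 0}
    - {"dp": [0,6,-3],"spin": 0}

```text
clock: 19.75
position: [0.5539, -0.2106, 0.2729]
ee_rot: [0.707, 0.707, 0.0, 0.0]
ft_force: [-0.7, 0.5, -0.2]
grip_width: 0.358
grasp_force: 0.0
```

>>> arm_command:
  plan:
    - {"dp": [0,0,0],"spin": 0}
    - {"dp": [0,0,0],"spin": 0}
    - {"dp": [0,0,0],"spin": 0}
    - {"dp": [0,0,0],"spin": 0}
    - {"dp": [0,0,0],"spin": 0}
  grip: 1
  newtons: 35

```text
clock: 20.25
position: [0.5534, -0.2106, 0.2728]
ee_rot: [0.707, 0.707, 0.0, 0.0]
ft_force: [2.4, 1.6, 0.5]
grip_width: 0.11
grasp_force: 39.4
```

>>> arm_command:
  plan:
    - {"dp": [0,0,-10],"spin": 0}
    - {"dp": [0,0,-30],"spin": 0}
    - {"dp": [0,0,-45],"spin": 0}
    - {"dp": [0,0,-35],"spin": 0}
    - {"dp": [0,0,0],"spin": 0}

```text
clock: 20.75
position: [0.5539, -0.2106, 0.3984]
ee_rot: [0.707, 0.707, 0.001, 0.004]
ft_force: [0.9, -0.3, -1.0]
grip_width: 0.11
grasp_force: 39.2
```

```bash
cat >> h.py <<'E'
def capedges():
    """edges of blue cap of the held cassette in the wrist picture -> centre and top z relative to TCP"""
    from scipy.optimize import brentq
    o=manip.get_obs(); im=viewer.camera('wrist'); cv2.imwrite('pics/held.png',im)
    hsv=cv2.cvtColor(im,cv2.COLOR_BGR2HSV)
    m=((hsv[...,0]>100)&(hsv[...,0]<125)&(hsv[...,1]>150)&(hsv[...,2]>60)).astype(np.uint8)
    m[:,:255]=0; m[:,300:]=0
    n,l,s,c=cv2.connectedComponentsWithStats(m); k=1+np.argmax(s[1:,4]); x,y,ww,hh,_=s[k]
    v=im[y:y+20,278].astype(int).sum(1); C=cam('wrist',o); p=o['position']
    print('cap box',x,y,ww,hh,'end col brightness',v.tolist(),'width',o['grip_width'])
    e=y+1+int(np.argmax(np.diff(v)[3:16]))+3
    f=lambda z:np.linalg.norm(w(C,277.5,e,z)-w(C,277.5,y+hh,z))-.066
    z=brentq(f,p[2]-.2,p[2]-.1); A,B=w(C,x+ww/2,e,z),w(C,x+ww/2,y+hh,z)
    R=Ro.from_quat(o['ee_rot']).as_matrix(); print('edge',e,'rel tool',(R.T@((A+B)/2-p)*1000).round(1))
E
python3 - <<'E'
from h import *
goto([.553,-.134,.271],.0); capedges()
E
```

```text
tcp [ 0.5539 -0.2106  0.3984] yaw_y 0.0003 dp [ 77.   -1.7 127.1] spin 0.0003
cap box 266 205 23 137 end col brightness [220, 226, 226, 224, 218, 223, 222, 225, 222, 270, 312, 342, 348, 348, 345, 347, 346, 347, 343, 346] width 0.11014636071129599
edge 214 rel tool [  3.1  -0.4 147.7]
```

>>> arm_command:
  plan:
    - {"dp": [40,0,0],"spin": 0}
    - {"dp": [48,0,0],"spin": 0}
    - {"dp": [48,0,0],"spin": 0}
    - {"dp": [48,0,0],"spin": 0}
    - {"dp": [48,0,0],"spin": 0}

```text
clock: 21.3
position: [0.5523, 0.0228, 0.3916]
ee_rot: [0.707, 0.707, -0.001, -0.001]
ft_force: [0.4, -0.1, -0.6]
grip_width: 0.113
grasp_force: 39.1
```

>>> arm_command:
  plan:
    - {"dp": [48,0,0],"spin": 0}
    - {"dp": [48,0,0],"spin": 0}
    - {"dp": [48,0,0],"spin": 0}
    - {"dp": [48,2,0],"spin": 0}
    - {"dp": [30,0,0],"spin": -0.0755}

```text
clock: 21.8
position: [0.5537, 0.2468, 0.3915]
ee_rot: [0.678, 0.735, -0.001, -0.001]
ft_force: [0.4, 0.0, -0.9]
grip_width: 0.107
grasp_force: 39.2
```

>>> arm_command:
  plan:
    - {"dp": [0,0,20],"spin": 0}
    - {"dp": [0,0,20],"spin": 0}
    - {"dp": [0,0,0],"spin": 0}
    - {"dp": [0,0,0],"spin": 0}

```text
clock: 22.2
position: [0.555, 0.2429, 0.3522]
ee_rot: [0.68, 0.733, -0.001, -0.0]
ft_force: [-0.4, -0.3, 0.0]
grip_width: 0.106
grasp_force: 39.1
```

```bash
python3 - <<'E'
from h import *
goto([.5564,.2471,.2775],.077)
E
```

```text
tcp [0.555  0.2429 0.3522] yaw_y 0.0757 dp [ 4.1  1.9 74.7] spin -0.0013
```

>>> arm_command:
  plan:
    - {"dp": [4,2,0],"spin": 0}
    - {"dp": [0,0,0],"spin": 0}
    - {"dp": [0,0,10],"spin": 0}
    - {"dp": [0,0,10],"spin": 0}
    - {"dp": [0,0,0],"spin": 0}

```text
clock: 22.7
position: [0.5564, 0.247, 0.3306]
ee_rot: [0.68, 0.733, -0.001, -0.0]
ft_force: [0.3, -0.1, -0.5]
grip_width: 0.109
grasp_force: 39.1
```

>>> arm_command:
  plan:
    - {"dp": [0,0,10],"spin": 0}
    - {"dp": [0,0,10],"spin": 0}
    - {"dp": [0,0,0],"spin": 0}

```text
clock: 23.0
position: [0.5564, 0.2471, 0.3107]
ee_rot: [0.68, 0.733, -0.001, -0.0]
ft_force: [-0.5, -0.5, -0.6]
grip_width: 0.108
grasp_force: 39.1
```

```bash
python3 - <<'E'
from h import *
goto([.5564,.2471,.2765],.077)
E
```

```text
tcp [0.5564 0.2471 0.3107] yaw_y 0.076 dp [ 0.1  0.1 34.2] spin -0.001
```

>>> arm_command:
  plan:
    - {"dp": [0,0,15],"spin": 0}
    - {"dp": [0,0,10],"spin": 0}
    - {"dp": [0,0,6],"spin": 0}
    - {"dp": [0,0,3],"spin": 0}
    - {"dp": [0,0,0],"spin": 0}

```text
clock: 23.5
position: [0.5567, 0.2475, 0.2782]
ee_rot: [0.68, 0.733, -0.0, -0.0]
ft_force: [-0.0, -0.5, -0.2]
grip_width: 0.111
grasp_force: 39.2
```

>>> arm_command:
  plan:
    - {"dp": [0,0,0],"spin": 0}
    - {"dp": [0,0,0],"spin": 0}
    - {"dp": [0,0,0],"spin": 0}
    - {"dp": [0,0,-15],"spin": 0}
    - {"dp": [0,0,-30],"spin": 0}
  grip: 0.43

```text
clock: 24.0
position: [0.5563, 0.2471, 0.3232]
ee_rot: [0.68, 0.734, -0.001, -0.001]
ft_force: [0.3, -0.5, -0.4]
grip_width: 0.287
grasp_force: 0.0
```

>>> arm_command:
  plan:
    - {"dp": [0,0,-40],"spin": 0}
    - {"dp": [0,0,-25],"spin": 0.076}
    - {"dp": [-45,-4,0],"spin": 0}
    - {"dp": [-48,-4,0],"spin": 0}
    - {"dp": [-48,-4,0],"spin": 0}

```text
clock: 24.5
position: [0.5443, 0.1055, 0.3901]
ee_rot: [0.707, 0.708, 0.001, 0.001]
ft_force: [1.2, -1.0, 0.1]
grip_width: 0.283
grasp_force: 0.0
```

>>> arm_command:
  plan:
    - {"dp": [-48,-5,0],"spin": 0}
    - {"dp": [-48,-5,0],"spin": 0}
    - {"dp": [-48,-5,0],"spin": 0}
    - {"dp": [-48,-5,0],"spin": 0}
    - {"dp": [-48,-5,0],"spin": 0}
  grip: -0.18
  newtons: 25

```text
clock: 25.0
position: [0.5192, -0.1351, 0.3903]
ee_rot: [0.707, 0.707, 0.0, 0.001]
ft_force: [0.9, -0.4, 0.6]
grip_width: 0.593
grasp_force: 0.0
```

>>> arm_command:
  plan:
    - {"dp": [-48,-5,0],"spin": 0}
    - {"dp": [-48,-2,0],"spin": 0}
    - {"dp": [-30,0,0],"spin": 0}
    - {"dp": [0,0,10],"spin": 0}
    - {"dp": [0,0,0],"spin": 0}

```text
clock: 25.5
position: [0.5125, -0.2594, 0.3783]
ee_rot: [0.707, 0.707, 0.0, -0.001]
ft_force: [-0.6, 0.3, -0.3]
grip_width: 0.589
grasp_force: 0.0
```

```bash
python3 - <<'E'
from h import *
goto([.508,-.283,.251],.0)
E
```

```text
tcp [ 0.5125 -0.2594  0.3783] yaw_y -0.0007 dp [-23.7  -4.4 127.3] spin -0.0007
```

>>> arm_command:
  plan:
    - {"dp": [-24,-5,30],"spin": 0}
    - {"dp": [0,0,45],"spin": 0}
    - {"dp": [0,0,38],"spin": 0}
    - {"dp": [0,0,14],"spin": 0}
    - {"dp": [0,0,0],"spin": 0}

```text
clock: 26.0
position: [0.5078, -0.282, 0.2509]
ee_rot: [0.706, 0.708, -0.0, -0.001]
ft_force: [-0.1, 0.1, 1.2]
grip_width: 0.588
grasp_force: 0.0
```

>>> arm_command:
  plan:
    - {"dp": [0,0,0],"spin": 0}
    - {"dp": [0,0,0],"spin": 0}
    - {"dp": [0,5,-1],"spin": 0}
    - {"dp": [0,5,-2],"spin": 0}
    - {"dp": [0,5,-2],"spin": 0}
  grip: 0.29

```text
clock: 26.5
position: [0.5235, -0.2835, 0.2574]
ee_rot: [0.707, 0.707, 0.0, 0.001]
ft_force: [0.2, -0.7, -0.0]
grip_width: 0.354
grasp_force: 0.1
```

>>> arm_command:
  plan:
    - {"dp": [0,6,-3],"spin": 0}
    - {"dp": [0,6,-3],"spin": 0}
    - {"dp": [0,6,-3],"spin": 0}
    - {"dp": [0,6,-3],"spin": 0}
    - {"dp": [0,6,-3],"spin": 0}

```text
clock: 27.0
position: [0.5533, -0.2835, 0.2719]
ee_rot: [0.707, 0.707, 0.0, 0.0]
ft_force: [-0.3, -0.3, -0.1]
grip_width: 0.359
grasp_force: 0.0
```

>>> arm_command:
  plan:
    - {"dp": [0,0,0],"spin": 0}
    - {"dp": [0,0,0],"spin": 0}
    - {"dp": [0,0,0],"spin": 0}
    - {"dp": [0,0,0],"spin": 0}
    - {"dp": [0,0,0],"spin": 0}
  grip: 1
  newtons: 35

```text
clock: 27.5
position: [0.5528, -0.2834, 0.2718]
ee_rot: [0.707, 0.707, 0.0, 0.0]
ft_force: [1.4, 1.5, 2.6]
grip_width: 0.107
grasp_force: 39.0
```

>>> arm_command:
  plan:
    - {"dp": [0,0,-10],"spin": 0}
    - {"dp": [0,0,-30],"spin": 0}
    - {"dp": [0,0,-45],"spin": 0}
    - {"dp": [0,0,-35],"spin": 0}
    - {"dp": [0,0,0],"spin": 0}

```text
clock: 28.0
position: [0.5534, -0.2836, 0.3977]
ee_rot: [0.707, 0.707, 0.001, 0.004]
ft_force: [0.6, -0.3, -0.4]
grip_width: 0.109
grasp_force: 38.7
```

```bash
python3 - <<'E'
from h import *
goto([.515,.246,.398],.0); capedges()
E
```

```text
tcp [ 0.5534 -0.2836  0.3977] yaw_y -0.0004 dp [529.6 -38.6  -2.7] spin -0.0004
cap box 266 211 23 137 end col brightness [211, 215, 211, 210, 214, 217, 210, 213, 196, 206, 286, 313, 331, 328, 328, 332, 331, 329, 327, 328] width 0.1086017068812466
edge 221 rel tool [  0.3  -0.4 146.8]
```

>>> arm_command:
  plan:
    - {"dp": [40,-4,0],"spin": 0}
    - {"dp": [48,-4,0],"spin": 0}
    - {"dp": [48,-4,0],"spin": 0}
    - {"dp": [48,-4,0],"spin": 0}
    - {"dp": [48,-4,0],"spin": 0}

```text
clock: 28.55
position: [0.5317, -0.05, 0.3906]
ee_rot: [0.707, 0.707, -0.001, -0.001]
ft_force: [0.7, -0.1, -0.1]
grip_width: 0.109
grasp_force: 38.6
```

>>> arm_command:
  plan:
    - {"dp": [48,-4,0],"spin": 0}
    - {"dp": [48,-4,0],"spin": 0}
    - {"dp": [48,-4,0],"spin": 0}
    - {"dp": [48,-4,0],"spin": 0}
    - {"dp": [48,-3,0],"spin": 0}

```text
clock: 29.05
position: [0.5129, 0.1898, 0.3907]
ee_rot: [0.707, 0.707, -0.001, 0.0]
ft_force: [1.2, 0.2, -0.3]
grip_width: 0.11
grasp_force: 38.6
```

>>> arm_command:
  plan:
    - {"dp": [40,0,0],"spin": 0}
    - {"dp": [18,0,0],"spin": -0.0765}
    - {"dp": [0,0,20],"spin": 0}
    - {"dp": [0,0,20],"spin": 0}
    - {"dp": [0,0,0],"spin": 0}

```text
clock: 29.55
position: [0.5129, 0.2456, 0.3482]
ee_rot: [0.679, 0.734, -0.003, -0.001]
ft_force: [-0.4, -0.2, -0.5]
grip_width: 0.109
grasp_force: 38.6
```

```bash
python3 - <<'E'
from h import *
goto([.5143,.2463,.2765],.077)
E
```

```text
tcp [0.5129 0.2456 0.3482] yaw_y 0.0767 dp [ 0.8  1.8 71.7] spin -0.0003
```

>>> arm_command:
  plan:
    - {"dp": [0,1,0],"spin": 0}
    - {"dp": [0,0,0],"spin": 0}
    - {"dp": [0,0,8],"spin": 0}
    - {"dp": [0,0,0],"spin": 0}
    - {"dp": [0,0,0],"spin": 0}

```text
clock: 30.05
position: [0.5147, 0.2465, 0.3436]
ee_rot: [0.68, 0.734, -0.0, 0.0]
ft_force: [0.6, 0.8, -0.8]
grip_width: 0.106
grasp_force: 38.6
```

```bash
python3 - <<'E'
from h import *
goto([.5143,.2463,.2765],.077)
E
```

```text
tcp [0.5147 0.2465 0.3436] yaw_y 0.0764 dp [-0.1 -0.4 67.1] spin -0.0006
```

>>> arm_command:
  plan:
    - {"dp": [0,0,10],"spin": 0}
    - {"dp": [0,0,10],"spin": 0}
    - {"dp": [0,0,13],"spin": 0}
    - {"dp": [0,0,0],"spin": 0}

```text
clock: 30.45
position: [0.5142, 0.2461, 0.3081]
ee_rot: [0.68, 0.734, -0.002, -0.001]
ft_force: [0.2, -0.1, -1.0]
grip_width: 0.107
grasp_force: 38.6
```

>>> arm_command:
  plan:
    - {"dp": [0,0,15],"spin": 0}
    - {"dp": [0,0,10],"spin": 0}
    - {"dp": [0,0,6],"spin": 0}
    - {"dp": [0,0,3],"spin": 0}
    - {"dp": [0,0,0],"spin": 0}

```text
clock: 30.95
position: [0.5149, 0.2466, 0.2765]
ee_rot: [0.68, 0.734, 0.0, 0.0]
ft_force: [-0.4, -0.2, -0.7]
grip_width: 0.11
grasp_force: 38.7
```

>>> arm_command:
  plan:
    - {"dp": [0,0,0],"spin": 0}
    - {"dp": [0,0,0],"spin": 0}
    - {"dp": [0,0,0],"spin": 0}
    - {"dp": [0,0,-15],"spin": 0}
    - {"dp": [0,0,-30],"spin": 0}
  grip: 0.43

```text
clock: 31.45
position: [0.5143, 0.2461, 0.3212]
ee_rot: [0.679, 0.734, -0.001, -0.001]
ft_force: [0.2, -0.0, 0.3]
grip_width: 0.286
grasp_force: 0.0
```

>>> arm_command:
  plan:
    - {"dp": [0,0,-40],"spin": 0}
    - {"dp": [0,0,-25],"spin": 0.0765}
    - {"dp": [-45,-1,0],"spin": 0}
    - {"dp": [-48,-1,0],"spin": 0}
    - {"dp": [-48,-1,0],"spin": 0}

```text
clock: 31.95
position: [0.5113, 0.1046, 0.388]
ee_rot: [0.707, 0.708, 0.001, 0.001]
ft_force: [1.1, -0.3, -0.4]
grip_width: 0.286
grasp_force: 0.0
```

>>> arm_command:
  plan:
    - {"dp": [-48,-1,0],"spin": 0}
    - {"dp": [-48,-1,0],"spin": 0}
    - {"dp": [-48,-1,0],"spin": 0}
    - {"dp": [-48,0,0],"spin": 0}
    - {"dp": [-48,0,0],"spin": 0}
  grip: -0.18
  newtons: 25

```text
clock: 32.45
position: [0.5084, -0.136, 0.3882]
ee_rot: [0.707, 0.707, 0.0, 0.001]
ft_force: [1.0, 0.3, 0.1]
grip_width: 0.59
grasp_force: 0.0
```

>>> arm_command:
  plan:
    - {"dp": [-48,0,0],"spin": 0}
    - {"dp": [-48,0,0],"spin": 0}
    - {"dp": [-48,0,0],"spin": 0}
    - {"dp": [-48,0,0],"spin": 0}
    - {"dp": [-28,0,10],"spin": 0}

```text
clock: 32.95
position: [0.5079, -0.3587, 0.3788]
ee_rot: [0.708, 0.706, -0.0, 0.002]
ft_force: [0.2, 0.6, 0.7]
grip_width: 0.589
grasp_force: 0.0
```

>>> arm_command:
  plan:
    - {"dp": [0,0,0],"spin": 0}
    - {"dp": [0,0,0],"spin": 0}

```text
clock: 33.15
position: [0.5087, -0.3546, 0.3772]
ee_rot: [0.707, 0.707, 0.0, -0.0]
ft_force: [0.2, 0.8, 0.6]
grip_width: 0.59
grasp_force: 0.0
```

```bash
python3 - <<'E'
from h import *
goto([.508,-.357,.251],.0)
E
```

```text
tcp [ 0.5087 -0.3546  0.3772] yaw_y -0.0006 dp [ -2.5  -0.8 126.2] spin -0.0006
```

>>> arm_command:
  plan:
    - {"dp": [-3,-1,30],"spin": 0}
    - {"dp": [0,0,45],"spin": 0}
    - {"dp": [0,0,37],"spin": 0}
    - {"dp": [0,0,14],"spin": 0}
    - {"dp": [0,0,0],"spin": 0}

```text
clock: 33.65
position: [0.5079, -0.3562, 0.25]
ee_rot: [0.707, 0.708, 0.0, -0.001]
ft_force: [0.7, 0.1, 1.1]
grip_width: 0.591
grasp_force: 0.0
```

>>> arm_command:
  plan:
    - {"dp": [0,0,0],"spin": 0}
    - {"dp": [0,0,0],"spin": 0}
    - {"dp": [0,5,-1],"spin": 0}
    - {"dp": [0,5,-2],"spin": 0}
    - {"dp": [0,5,-2],"spin": 0}
  grip: 0.29

```text
clock: 34.15
position: [0.5235, -0.3574, 0.2565]
ee_rot: [0.707, 0.707, 0.0, 0.001]
ft_force: [-0.1, 0.3, 0.2]
grip_width: 0.354
grasp_force: 0.2
```

>>> arm_command:
  plan:
    - {"dp": [0,6,-3],"spin": 0}
    - {"dp": [0,6,-3],"spin": 0}
    - {"dp": [0,6,-3],"spin": 0}
    - {"dp": [0,6,-3],"spin": 0}
    - {"dp": [0,6,-3],"spin": 0}

```text
clock: 34.65
position: [0.5534, -0.3574, 0.2709]
ee_rot: [0.707, 0.707, 0.0, 0.0]
ft_force: [-0.0, -0.7, 0.2]
grip_width: 0.356
grasp_force: 0.0
```

>>> arm_command:
  plan:
    - {"dp": [0,0,0],"spin": 0}
    - {"dp": [0,0,0],"spin": 0}
    - {"dp": [0,0,0],"spin": 0}
    - {"dp": [0,0,0],"spin": 0}
    - {"dp": [0,0,0],"spin": 0}
  grip: 1
  newtons: 35

```text
clock: 35.15
position: [0.5527, -0.3574, 0.2708]
ee_rot: [0.707, 0.707, 0.0, 0.0]
ft_force: [-0.4, 1.6, 3.1]
grip_width: 0.107
grasp_force: 38.4
```

>>> arm_command:
  plan:
    - {"dp": [0,0,-10],"spin": 0}
    - {"dp": [0,0,-30],"spin": 0}
    - {"dp": [0,0,-45],"spin": 0}
    - {"dp": [0,0,-35],"spin": 0}
    - {"dp": [0,0,0],"spin": 0}

```text
clock: 35.65
position: [0.5535, -0.3576, 0.3971]
ee_rot: [0.707, 0.707, 0.001, 0.004]
ft_force: [0.3, -0.0, -0.2]
grip_width: 0.109
grasp_force: 38.0
```

```bash
python3 - <<'E'
from h import *
goto([.473,.2422,.398],.0); capedges()
E
```

```text
tcp [ 0.5535 -0.3576  0.3971] yaw_y -0.0003 dp [599.8 -80.7  -4.4] spin -0.0003
cap box 266 211 29 141 end col brightness [206, 206, 208, 207, 205, 208, 194, 212, 211, 223, 285, 306, 329, 324, 322, 328, 325, 327, 328, 328] width 0.1094048287703672
edge 221 rel tool [  1.7   0.9 142.7]
```

>>> arm_command:
  plan:
    - {"dp": [40,-6,0],"spin": 0}
    - {"dp": [48,-7,0],"spin": 0}
    - {"dp": [48,-7,0],"spin": 0}
    - {"dp": [48,-7,0],"spin": 0}
    - {"dp": [48,-7,0],"spin": 0}

```text
clock: 36.2
position: [0.5177, -0.1238, 0.3895]
ee_rot: [0.707, 0.707, -0.001, -0.001]
ft_force: [0.8, 1.6, -0.5]
grip_width: 0.108
grasp_force: 37.9
```

>>> arm_command:
  plan:
    - {"dp": [48,-7,0],"spin": 0}
    - {"dp": [48,-7,0],"spin": 0}
    - {"dp": [48,-7,0],"spin": 0}
    - {"dp": [48,-7,0],"spin": 0}
    - {"dp": [48,-7,0],"spin": 0}

```text
clock: 36.7
position: [0.4827, 0.116, 0.3898]
ee_rot: [0.707, 0.707, -0.001, -0.0]
ft_force: [-0.2, 0.1, -1.1]
grip_width: 0.111
grasp_force: 37.9
```

>>> arm_command:
  plan:
    - {"dp": [48,-7,0],"spin": 0}
    - {"dp": [48,-4,0],"spin": 0}
    - {"dp": [33,0,0],"spin": -0.0765}
    - {"dp": [0,0,20],"spin": 0}
    - {"dp": [0,0,20],"spin": 0}

```text
clock: 37.2
position: [0.4722, 0.2446, 0.3493]
ee_rot: [0.679, 0.735, -0.0, -0.0]
ft_force: [1.3, -0.2, -1.3]
grip_width: 0.113
grasp_force: 37.8
```

>>> arm_command:
  plan:
    - {"dp": [0,0,0],"spin": 0}
    - {"dp": [0,0,0],"spin": 0}
    - {"dp": [0,0,0],"spin": 0}

```text
clock: 37.5
position: [0.473, 0.2435, 0.3514]
ee_rot: [0.68, 0.733, 0.0, 0.0]
ft_force: [0.2, 0.1, 0.1]
grip_width: 0.109
grasp_force: 37.7
```

```bash
python3 - <<'E'
from h import *
goto([.4724,.243,.2765],.077)
E
```

```text
tcp [0.473  0.2435 0.3514] yaw_y 0.076 dp [-0.4 -0.7 74.9] spin -0.001
```

>>> arm_command:
  plan:
    - {"dp": [0,-0.5,10],"spin": 0}
    - {"dp": [0,0,15],"spin": 0}
    - {"dp": [0,0,15],"spin": 0}
    - {"dp": [0,0,0],"spin": 0}

```text
clock: 37.9
position: [0.4718, 0.2429, 0.3079]
ee_rot: [0.679, 0.734, -0.001, -0.001]
ft_force: [0.0, -0.7, -0.9]
grip_width: 0.112
grasp_force: 37.8
```

>>> arm_command:
  plan:
    - {"dp": [0,0,15],"spin": 0}
    - {"dp": [0,0,10],"spin": 0}
    - {"dp": [0,0,6],"spin": 0}
    - {"dp": [0,0,4],"spin": 0}
    - {"dp": [0,0,0],"spin": 0}

```text
clock: 38.4
position: [0.4724, 0.2437, 0.2755]
ee_rot: [0.68, 0.734, 0.0, 0.0]
ft_force: [0.4, -0.2, -1.0]
grip_width: 0.112
grasp_force: 37.9
```

>>> arm_command:
  plan:
    - {"dp": [0,0,0],"spin": 0}
    - {"dp": [0,0,0],"spin": 0}
    - {"dp": [0,0,0],"spin": 0}
    - {"dp": [0,0,-15],"spin": 0}
    - {"dp": [0,0,-30],"spin": 0}
  grip: 0.43

```text
clock: 38.9
position: [0.4718, 0.2431, 0.3204]
ee_rot: [0.679, 0.734, -0.001, -0.001]
ft_force: [0.7, -0.4, 0.6]
grip_width: 0.288
grasp_force: 0.0
```

>>> arm_command:
  plan:
    - {"dp": [0,0,-40],"spin": 0}
    - {"dp": [0,0,-25],"spin": 0.0765}
    - {"dp": [-45,3,0],"spin": 0}
    - {"dp": [-48,3,0],"spin": 0}
    - {"dp": [-48,3,0],"spin": 0}

```text
clock: 39.4
position: [0.4809, 0.1015, 0.3871]
ee_rot: [0.707, 0.708, 0.001, 0.001]
ft_force: [0.6, -0.8, -0.3]
grip_width: 0.283
grasp_force: 0.0
```

>>> arm_command:
  plan:
    - {"dp": [-48,3,0],"spin": 0}
    - {"dp": [-48,3,0],"spin": 0}
    - {"dp": [-48,3,0],"spin": 0}
    - {"dp": [-48,3,0],"spin": 0}
    - {"dp": [-48,3,0],"spin": 0}
  grip: -0.18
  newtons: 25

```text
clock: 39.9
position: [0.496, -0.1391, 0.3872]
ee_rot: [0.707, 0.707, 0.0, 0.001]
ft_force: [2.8, -0.0, 0.3]
grip_width: 0.588
grasp_force: 0.0
```

>>> arm_command:
  plan:
    - {"dp": [-48,3,0],"spin": 0}
    - {"dp": [-48,3,0],"spin": 0}
    - {"dp": [-48,2,0],"spin": 0}
    - {"dp": [-48,2,0],"spin": 0}
    - {"dp": [-48,0,10],"spin": 0}

```text
clock: 40.4
position: [0.5065, -0.3793, 0.3783]
ee_rot: [0.707, 0.707, 0.001, 0.002]
ft_force: [0.9, -0.9, 0.3]
grip_width: 0.588
grasp_force: 0.0
```

>>> arm_command:
  plan:
    - {"dp": [-40,0,0],"spin": 0}
    - {"dp": [-10,0,0],"spin": 0}
    - {"dp": [0,0,0],"spin": 0}
    - {"dp": [0,0,0],"spin": 0}

```text
clock: 40.8
position: [0.5069, -0.4259, 0.3766]
ee_rot: [0.707, 0.708, 0.001, 0.0]
ft_force: [-0.1, 0.7, -0.5]
grip_width: 0.59
grasp_force: 0.0
```

```bash
python3 - <<'E'
from h import *
goto([.508,-.430,.251],.0)
E
```

```text
tcp [ 0.5069 -0.4259  0.3766] yaw_y 0.0017 dp [ -4.2   0.9 125.6] spin 0.0017
```

>>> arm_command:
  plan:
    - {"dp": [-4,1,30],"spin": 0}
    - {"dp": [0,0,45],"spin": 0}
    - {"dp": [0,0,37],"spin": 0}
    - {"dp": [0,0,13],"spin": 0}
    - {"dp": [0,0,0],"spin": 0}

```text
clock: 41.3
position: [0.5075, -0.4299, 0.2499]
ee_rot: [0.706, 0.708, 0.0, -0.001]
ft_force: [-0.4, -0.0, -0.1]
grip_width: 0.591
grasp_force: 0.0
```

>>> arm_command:
  plan:
    - {"dp": [0,0,0],"spin": 0}
    - {"dp": [0,0,0],"spin": 0}
    - {"dp": [0,5,-1],"spin": 0}
    - {"dp": [0,5,-2],"spin": 0}
    - {"dp": [0,5,-2],"spin": 0}
  grip: 0.29

```text
clock: 41.8
position: [0.523, -0.4315, 0.2565]
ee_rot: [0.707, 0.707, 0.0, 0.001]
ft_force: [-0.4, -0.2, 0.0]
grip_width: 0.355
grasp_force: 0.2
```

>>> arm_command:
  plan:
    - {"dp": [0,6,-3],"spin": 0}
    - {"dp": [0,6,-3],"spin": 0}
    - {"dp": [0,6,-3],"spin": 0}
    - {"dp": [0,6,-3],"spin": 0}
    - {"dp": [0,6,-3],"spin": 0}

```text
clock: 42.3
position: [0.5528, -0.4314, 0.2709]
ee_rot: [0.707, 0.707, 0.0, 0.0]
ft_force: [-0.5, -0.1, 0.3]
grip_width: 0.351
grasp_force: 0.0
```

>>> arm_command:
  plan:
    - {"dp": [0,0,0],"spin": 0}
    - {"dp": [0,0,0],"spin": 0}
    - {"dp": [0,0,0],"spin": 0}
    - {"dp": [0,0,0],"spin": 0}
    - {"dp": [0,0,0],"spin": 0}
  grip: 1
  newtons: 35

```text
clock: 42.8
position: [0.5521, -0.4315, 0.2708]
ee_rot: [0.707, 0.707, -0.0, -0.0]
ft_force: [-1.0, 2.0, 3.0]
grip_width: 0.113
grasp_force: 38.0
```

>>> arm_command:
  plan:
    - {"dp": [0,0,-10],"spin": 0}
    - {"dp": [0,0,-30],"spin": 0}
    - {"dp": [0,0,-45],"spin": 0}
    - {"dp": [0,0,-35],"spin": 0}
    - {"dp": [0,0,0],"spin": 0}

```text
clock: 43.3
position: [0.5529, -0.4318, 0.3976]
ee_rot: [0.707, 0.707, 0.001, 0.005]
ft_force: [1.1, 0.1, -1.5]
grip_width: 0.114
grasp_force: 37.5
```

```bash
python3 - <<'E'
from h import *
goto([.4309,.2388,.398],.0); capedges()
E
```

```text
tcp [ 0.5529 -0.4318  0.3976] yaw_y -0.0004 dp [ 670.5 -122.3   -5.2] spin -0.0004
cap box 266 206 29 146 end col brightness [213, 209, 205, 208, 208, 213, 210, 212, 193, 236, 294, 313, 326, 325, 329, 329, 328, 329, 326, 327] width 0.11354504031017096
edge 216 rel tool [  5.1   0.8 139. ]
```

>>> arm_command:
  plan:
    - {"dp": [40,-8,0],"spin": 0}
    - {"dp": [48,-9,0],"spin": 0}
    - {"dp": [48,-9,0],"spin": 0}
    - {"dp": [48,-9,0],"spin": 0}
    - {"dp": [48,-9,0],"spin": 0}

```text
clock: 43.85
position: [0.5072, -0.1977, 0.3894]
ee_rot: [0.707, 0.707, -0.0, -0.001]
ft_force: [0.9, 0.3, 0.0]
grip_width: 0.112
grasp_force: 37.3
```

>>> arm_command:
  plan:
    - {"dp": [48,-9,0],"spin": 0}
    - {"dp": [48,-9,0],"spin": 0}
    - {"dp": [48,-9,0],"spin": 0}
    - {"dp": [48,-9,0],"spin": 0}
    - {"dp": [48,-9,0],"spin": 0}

```text
clock: 44.35
position: [0.4621, 0.0421, 0.3898]
ee_rot: [0.707, 0.707, -0.001, -0.0]
ft_force: [1.4, 1.0, -0.8]
grip_width: 0.109
grasp_force: 37.3
```

>>> arm_command:
  plan:
    - {"dp": [48,-9,0],"spin": 0}
    - {"dp": [48,-9,0],"spin": 0}
    - {"dp": [48,-9,0],"spin": 0}
    - {"dp": [40,-6,0],"spin": 0}
    - {"dp": [14,0,0],"spin": -0.0765}

```text
clock: 44.85
position: [0.4282, 0.2424, 0.3902]
ee_rot: [0.678, 0.736, 0.0, -0.001]
ft_force: [0.1, -0.3, -0.7]
grip_width: 0.109
grasp_force: 37.4
```

>>> arm_command:
  plan:
    - {"dp": [0,0,20],"spin": 0}
    - {"dp": [0,0,20],"spin": 0}
    - {"dp": [0,0,0],"spin": 0}
    - {"dp": [0,0,0],"spin": 0}
    - {"dp": [0,0,0],"spin": 0}

```text
clock: 45.35
position: [0.4305, 0.2385, 0.3514]
ee_rot: [0.68, 0.734, 0.0, 0.0]
ft_force: [-0.2, 0.3, -1.0]
grip_width: 0.11
grasp_force: 37.2
```

```bash
python3 - <<'E'
from h import *
goto([.4304,.2373,.2765],.077)
E
```

```text
tcp [0.4305 0.2385 0.3514] yaw_y 0.0762 dp [-1.2 -0.2 74.9] spin -0.0008
```

>>> arm_command:
  plan:
    - {"dp": [-1,0,10],"spin": 0}
    - {"dp": [0,0,15],"spin": 0}
    - {"dp": [0,0,15],"spin": 0}
    - {"dp": [0,0,0],"spin": 0}

```text
clock: 45.75
position: [0.43, 0.2369, 0.3082]
ee_rot: [0.68, 0.734, -0.001, -0.001]
ft_force: [1.8, -0.7, -2.7]
grip_width: 0.109
grasp_force: 37.2
```

>>> arm_command:
  plan:
    - {"dp": [0,0,15],"spin": 0}
    - {"dp": [0,0,10],"spin": 0}
    - {"dp": [0,0,6],"spin": 0}
    - {"dp": [0,0,4],"spin": 0}
    - {"dp": [0,0,0],"spin": 0}

```text
clock: 46.25
position: [0.4304, 0.2377, 0.2755]
ee_rot: [0.679, 0.734, 0.0, -0.0]
ft_force: [-0.2, -0.7, -0.9]
grip_width: 0.11
grasp_force: 37.4
```

>>> arm_command:
  plan:
    - {"dp": [0,0,0],"spin": 0}
    - {"dp": [0,0,0],"spin": 0}
    - {"dp": [0,0,0],"spin": 0}
    - {"dp": [0,0,-15],"spin": 0}
    - {"dp": [0,0,-30],"spin": 0}
  grip: 0.43

```text
clock: 46.75
position: [0.4298, 0.2372, 0.3205]
ee_rot: [0.679, 0.734, -0.001, -0.001]
ft_force: [0.7, 0.5, 0.1]
grip_width: 0.288
grasp_force: 0.0
```

>>> arm_command:
  plan:
    - {"dp": [0,0,-45],"spin": 0}
    - {"dp": [0,0,-35],"spin": 0}
    - {"dp": [10,40,0],"spin": 0}
    - {"dp": [10,40,0],"spin": 0}
    - {"dp": [0,0,0],"spin": 0}

```text
clock: 47.25
position: [0.5125, 0.2628, 0.3999]
ee_rot: [0.681, 0.733, 0.0, -0.001]
ft_force: [-0.6, -0.3, -0.9]
grip_width: 0.282
grasp_force: 0.0
```

>>> arm_command:
  plan:
    - {"dp": [0,0,0],"spin": 0}
    - {"dp": [0,0,0],"spin": 0}
  grip: -1

```text
clock: 47.45
position: [0.5077, 0.264, 0.4014]
ee_rot: [0.679, 0.734, 0.0, 0.0]
ft_force: [0.0, -0.5, 0.0]
grip_width: 0.613
grasp_force: 0.0
```

```bash
python3 - <<'E'
from h import *
o=manip.get_obs(); a=viewer.camera('wrist'); np.save('v_obs.npy',np.r_[o['position'],o['ee_rot']]); cv2.imwrite('pics/v_raw.png',a)
b=viewer.camera('scene'); t=viewer.camera('top'); cv2.imwrite('pics/top2.png',t)
L=cv2.resize(a[90:420,100:460],(440,403)); Rr=cv2.resize(b[170:290,230:410],(360,240)); T=cv2.resize(t[140:250,150:315],(360,240))
c=np.zeros((480,800,3),np.uint8); c[:403,:440]=L; c[:240,440:]=Rr; c[240:,440:]=T; cv2.imwrite('pics/v.png',c)
for cam_ in('top','scene'): print([(round(d['score'],2),d['position'].round(4) if hasattr(d['position'],'round') else d['position']) for d in finder.find_in(cam_,'cover_handle')[:2]])
goto([.515,.249,.327],.0)
E
```

```text
[(0.9, [0.494, 0.0357, 0.0507]), (0.62, [0.4709, 0.3169, 0.0986])]
[(0.73, [0.5204, 0.0355, 0.0464]), (0.36, [0.5941, 0.2818, 0.0949])]
tcp [0.5081 0.2635 0.4012] yaw_y 0.0766 dp [-14.9   5.7  74.2] spin 0.0766
```

View pics/v.png

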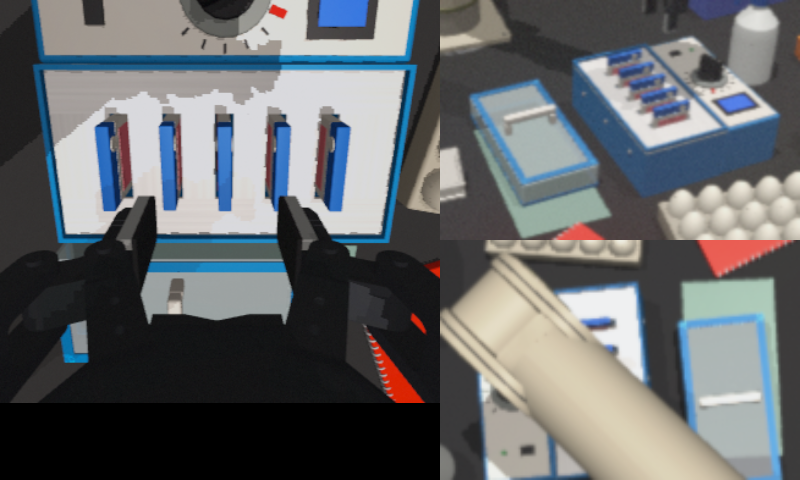

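All five cassettes stand home with caps up. The cover has been knocked about 4 cm toward the robot on the mat, so I'll measure it again from above.

>>> arm_command:
  plan:
    - {"dp": [-40,-4,0],"spin": 0}
    - {"dp": [-48,-5,0],"spin": 0}
    - {"dp": [-48,-5,0],"spin": 0}
    - {"dp": [-48,-5,0],"spin": 0}
    - {"dp": [-10,0,0],"spin": 0}

```text
clock: 48.2
position: [0.5044, 0.0627, 0.4006]
ee_rot: [0.683, 0.731, -0.001, 0.001]
ft_force: [0.2, 0.3, 0.1]
grip_width: 1.002
grasp_force: 0.0
```

>>> arm_command:
  plan:
    - {"dp": [0,0,0],"spin": 0}
    - {"dp": [0,0,0],"spin": 0}
    - {"dp": [0,0,0],"spin": 0}

```text
clock: 48.5
position: [0.5042, 0.0708, 0.4008]
ee_rot: [0.678, 0.735, 0.0, -0.0]
ft_force: [0.1, 0.5, 0.2]
grip_width: 1.004
grasp_force: 0.0
```

```bash
python3 - <<'E'
from h import *
o=manip.get_obs(); a=viewer.camera('wrist'); np.save('cv_obs.npy',np.r_[o['position'],o['ee_rot']])
crop(a,80,60,480,360,2,'cv.png')
print([(round(d['score'],2),d['position']) for d in finder.find_in('wrist','cover_handle')[:2]]); goto([.5,.05,.3])
E
```

```text
[(0.89, [0.4853, 0.0554, 0.048]), (0.35, [0.5198, 0.2001, 0.0938])]
tcp [0.5043 0.0704 0.4007] yaw_y 0.0794 dp [-20.1  -5.9 100.7] spin None
```

View pics/cv.png

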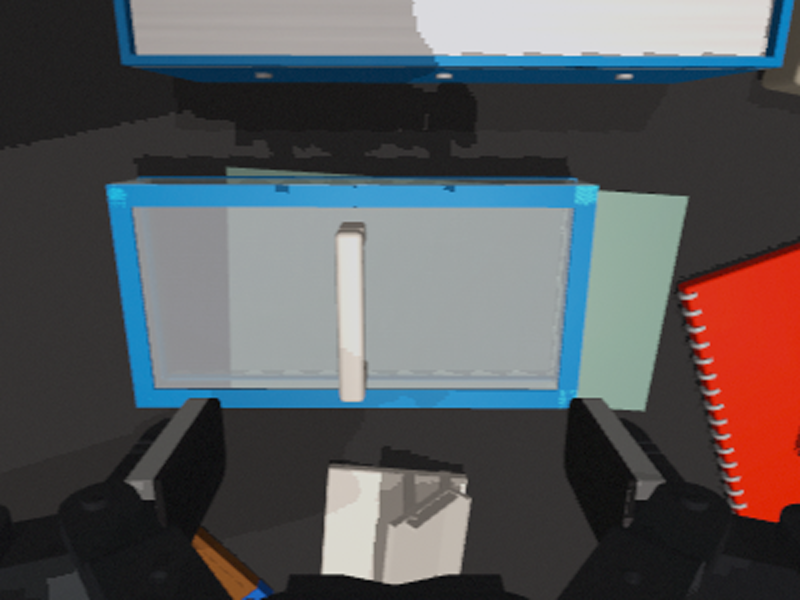

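The handle bar runs (350,234)–(352,400). The cover's top edge runs (107,185)–(598,186).

```bash
python3 - <<'E'
from h import *
a=np.load('cv_obs.npy'); C=cam('wrist',{'position':a[:3],'ee_rot':a[3:]}); W=lambda u,v,z:w(C,80+u/2,60+v/2,z)
A,B=W(351,234,.084),W(352,400,.084); m=(A+B)/2; d=A-B; print(A,B,m,np.linalg.norm(d),'yaw',np.arctan2(-d[0],d[1]))
A2,B2=W(107,185,.048),W(598,186,.048); e=B2-A2; print('edge',np.linalg.norm(e),np.arctan2(e[1],e[0]),(A2+B2)/2)
A3,B3=W(137,406,.048),W(576,407,.048); e=B3-A3; print('edge',np.linalg.norm(e),np.arctan2(e[1],e[0]),(A2+B2+A3+B3)/4)
goto([m[0],m[1],.233])
E
```

```text
[0.48022946 0.09053191 0.084     ] [ 0.48615129 -0.00054765  0.084     ] [0.48319037 0.04499213 0.084     ] 0.0912718670214031 yaw 0.06492675853856131
edge 0.2694667892180272 0.07833632910321252 [0.4772015  0.11072965 0.048     ]
edge 0.26994257855955595 0.07840187653856756 [0.48242752 0.04393841 0.048     ]
tcp [0.5043 0.0704 0.4007] yaw_y 0.0794 dp [-23.8 -23.1 167.6] spin None
```

>>> arm_command:
  plan:
    - {"dp": [-25,-23,20],"spin": 0}
    - {"dp": [0,0,45],"spin": 0}
    - {"dp": [0,0,0],"spin": 0}
    - {"dp": [0,0,0],"spin": 0}

```text
clock: 49.0
position: [0.4836, 0.0431, 0.3363]
ee_rot: [0.679, 0.734, 0.0, -0.001]
ft_force: [0.5, 0.3, 0.5]
grip_width: 1.002
grasp_force: 0.0
```

```bash
python3 - <<'E'
from h import *
goto([.4828,.0446,.234],.078)
E
```

```text
tcp [0.4836 0.0431 0.3363] yaw_y 0.0785 dp [  1.4  -0.5 102.3] spin 0.0005
```

>>> arm_command:
  plan:
    - {"dp": [1,0,40],"spin": 0}
    - {"dp": [0,0,35],"spin": 0}
    - {"dp": [0,0,20],"spin": 0}
    - {"dp": [0,0,7],"spin": 0}
    - {"dp": [0,0,0],"spin": 0}

```text
clock: 49.5
position: [0.4841, 0.0438, 0.2346]
ee_rot: [0.679, 0.734, 0.0, -0.0]
ft_force: [1.4, 0.1, 0.9]
grip_width: 0.998
grasp_force: 0.0
```

>>> arm_command:
  plan:
    - {"dp": [0,0,0],"spin": 0}
    - {"dp": [0,0,0],"spin": 0}
    - {"dp": [0,0,0],"spin": 0}
    - {"dp": [0,0,0],"spin": 0}
    - {"dp": [0,0,0],"spin": 0}
  grip: 1
  newtons: 60

```text
clock: 50.0
position: [0.4835, 0.0429, 0.234]
ee_rot: [0.68, 0.734, -0.0, 0.0]
ft_force: [-10.4, -2.0, 29.8]
grip_width: 0.15
grasp_force: 60.3
```

>>> arm_command:
  plan:
    - {"dp": [0,0,0],"spin": 0}
    - {"dp": [0,0,0],"spin": 0}
    - {"dp": [0,0,0],"spin": 0}

```text
clock: 50.3
position: [0.4836, 0.043, 0.2341]
ee_rot: [0.68, 0.734, 0.0, 0.0]
ft_force: [-2.0, -1.5, 6.4]
grip_width: 0.151
grasp_force: 59.5
```

```bash
python3 - <<'E'
from h import *
o=manip.get_obs(); print(o['ft_force'],o['grip_width']); goto([.515,.249,.38],.0747)
E
```

```text
[-1.99796682 -1.51925149  6.40499242] 0.15110391296628592
tcp [0.4836 0.043  0.2341] yaw_y 0.0764 dp [ 202.9   47.1 -146. ] spin 0.0017
```

>>> arm_command:
  plan:
    - {"dp": [0,0,-15],"spin": 0}
    - {"dp": [0,0,-40],"spin": 0}
    - {"dp": [0,0,-45],"spin": 0}
    - {"dp": [0,0,-46],"spin": 0}
    - {"dp": [30,7,0],"spin": 0}

```text
clock: 50.8
position: [0.4895, 0.0711, 0.3858]
ee_rot: [0.682, 0.732, 0.002, 0.004]
ft_force: [1.6, -0.6, -3.0]
grip_width: 0.147
grasp_force: 59.2
```

>>> arm_command:
  plan:
    - {"dp": [40,10,0],"spin": 0}
    - {"dp": [40,10,0],"spin": 0}
    - {"dp": [40,10,0],"spin": 0}
    - {"dp": [40,10,0],"spin": 0}
    - {"dp": [9,0,0],"spin": 0}

```text
clock: 51.3
position: [0.5138, 0.2498, 0.3803]
ee_rot: [0.677, 0.736, 0.001, -0.001]
ft_force: [-1.2, 0.0, -2.9]
grip_width: 0.154
grasp_force: 59.3
```

>>> arm_command:
  plan:
    - {"dp": [0,0,0],"spin": 0}
    - {"dp": [0,0,0],"spin": 0}
    - {"dp": [0,0,0],"spin": 0}

```text
clock: 51.6
position: [0.5154, 0.2433, 0.3798]
ee_rot: [0.68, 0.733, -0.0, 0.001]
ft_force: [-0.4, -0.1, -3.3]
grip_width: 0.151
grasp_force: 59.3
```

```bash
python3 - <<'E'
from h import *
o=manip.get_obs(); print(o['ft_force'],o['grip_width']); goto([.515,.245,.328],.076)
E
```

```text
[-0.36682846 -0.14561439 -3.31701446] 0.15110044140428586
tcp [0.5154 0.2433 0.3798] yaw_y 0.0741 dp [ 1.8 -0.3 51.8] spin -0.0019
```

>>> arm_command:
  plan:
    - {"dp": [2,0,0],"spin": -0.002}
    - {"dp": [0,0,10],"spin": 0}
    - {"dp": [0,0,15],"spin": 0}
    - {"dp": [0,0,13],"spin": 0}
    - {"dp": [0,0,0],"spin": 0}

```text
clock: 52.1
position: [0.5144, 0.2463, 0.3388]
ee_rot: [0.679, 0.734, -0.002, -0.001]
ft_force: [-0.6, -1.3, -3.5]
grip_width: 0.148
grasp_force: 59.2
```

>>> arm_command:
  plan:
    - {"dp": [0,0,5],"spin": 0}
    - {"dp": [0,0,4],"spin": 0}
    - {"dp": [0,0,3],"spin": 0}
    - {"dp": [0,0,0],"spin": 0}

```text
clock: 52.5
position: [0.5149, 0.2471, 0.3295]
ee_rot: [0.679, 0.734, 0.0, 0.0]
ft_force: [0.2, -0.2, -2.2]
grip_width: 0.154
grasp_force: 59.3
```

```bash
python3 - <<'E'
from h import *
o=manip.get_obs(); print(o['ft_force'],o['grip_width']); goto([.515,.245,.328],.076)
E
```

```text
[ 0.23444296 -0.17851885 -2.17828072] 0.154314818419312
tcp [0.5149 0.2471 0.3295] yaw_y 0.0786 dp [-2.1 -0.   1.5] spin 0.0026
```

>>> arm_command:
  plan:
    - {"dp": [-1,0,1.5],"spin": 0}
    - {"dp": [0,0,1],"spin": 0}
    - {"dp": [0,0,0],"spin": 0}

```text
clock: 52.8
position: [0.5148, 0.2468, 0.3291]
ee_rot: [0.679, 0.734, 0.001, 0.0]
ft_force: [-6.9, -2.6, 13.4]
grip_width: 0.151
grasp_force: 61.6
```

>>> arm_command:
  plan:
    - {"dp": [0,0,0],"spin": 0}
    - {"dp": [0,0,0],"spin": 0}
    - {"dp": [0,0,0],"spin": 0}
    - {"dp": [0,0,0],"spin": 0}
    - {"dp": [0,0,-15],"spin": 0}
  grip: -1

```text
clock: 53.3
position: [0.5146, 0.2455, 0.341]
ee_rot: [0.679, 0.734, -0.001, -0.001]
ft_force: [-0.2, -0.2, 0.3]
grip_width: 0.977
grasp_force: 0.0
```

>>> arm_command:
  plan:
    - {"dp": [0,0,-40],"spin": 0}
    - {"dp": [10,0,-45],"spin": 0}
    - {"dp": [8,0,-10],"spin": 0}
    - {"dp": [0,0,0],"spin": 0}
    - {"dp": [0,0,0],"spin": 0}

```text
clock: 53.8
position: [0.5134, 0.2638, 0.4365]
ee_rot: [0.679, 0.734, -0.0, 0.0]
ft_force: [-0.1, -0.1, -0.3]
grip_width: 0.999
grasp_force: 0.0
```

```bash
python3 - <<'E'
from h import *
o=manip.get_obs(); a=viewer.camera('wrist'); b=viewer.camera('scene'); np.save('f_obs.npy',np.r_[o['position'],o['ee_rot']])
c=np.zeros((600,800,3),np.uint8); c[:380]=cv2.resize(a[20:286],(800,380)); c[380:,:400]=cv2.resize(b[160:270,290:490],(400,220)); cv2.imwrite('pics/f.png',c)
for t in('dial_grip','red_mark','cover_handle'): print(t,[(round(d['score'],2),d['position']) for d in finder.find_in('wrist',t)[:2]])
goto([.505,.369,.3])
E
```

```text
dial_grip [(0.66, [0.5079, 0.3732, 0.1212])]
red_mark [(0.62, [0.5058, 0.3757, 0.0963])]
cover_handle [(0.94, [0.5137, 0.2562, 0.1428])]
tcp [0.5136 0.2634 0.4361] yaw_y 0.0781 dp [ 1.06e+02 -1.00e-01  1.36e+02] spin None
```

View pics/f.png

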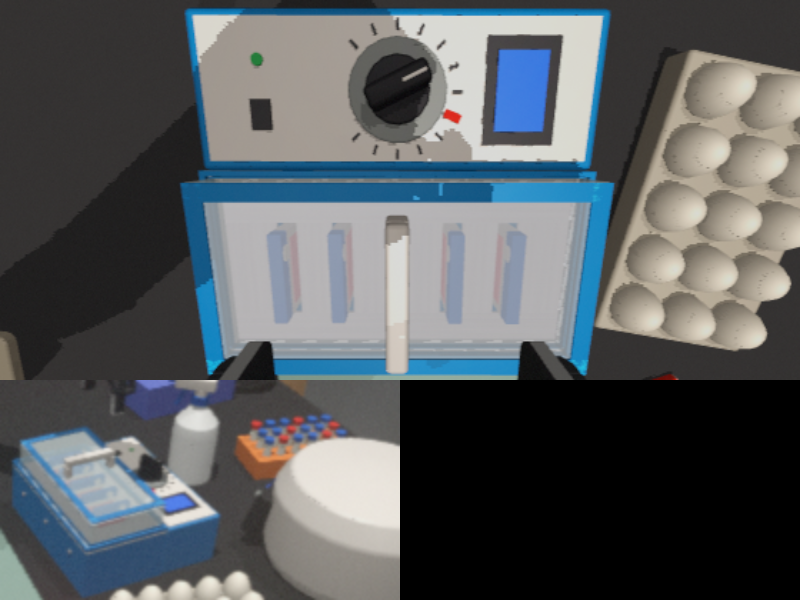

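The cover is seated flat, with handle and edges parallel to the rim and the cassettes visible inside. The dial's 13 ticks run clockwise from (353,44), red is the eighth at (452,117), and the white pointer line is (403,79)–(428,67). I'll fit those.

```bash
python3 - <<'E'
from h import *
from scipy.optimize import least_squares
a=np.load('f_obs.npy'); C=cam('wrist',{'position':a[:3],'ee_rot':a[3:]}); s=.7
W=lambda u,v,z:w(C,u*s,20+v*s,z)[:2]
T=np.array([W(*p,.095) for p in [(353,44),(374,29),(398,23),(422,29),(441,43),(455,66),(458,91),(452,117),(437,136),(420,148),(397,154),(376,150),(357,136)]])
k=np.arange(13)*.3925
f=lambda q:(T-np.c_[q[0]+q[2]*np.cos(q[3]-k),q[1]+q[2]*np.sin(q[3]-k)]).ravel()
r=least_squares(f,[.505,.37,.04,2.4]); q=r.x; print(q,'rms mm',1000*np.sqrt((r.fun**2).mean()))
P=[W(403,79,.139),W(428,67,.139)]; d=P[1]-P[0]; ang=np.arctan2(d[1],d[0]); tip=P[1]-q[:2]
print('ptr ang',ang,'tip ang',np.arctan2(tip[1],tip[0]),np.linalg.norm(tip),'value',q[3]-ang,q[3]-np.arctan2(tip[1],tip[0]),'red ang',q[3]-2.75)
# bar outline: dark pixels near the knob top, automatically refine white line
im=cv2.imread('pics/f.png'); sub=im[50:130,350:450]; v=sub.max(2); m=((v>120)).astype(np.uint8)
n,l,st,c=cv2.connectedComponentsWithStats(m)
for i in range(1,n):
    if 20<st[i,4]<250: 
        pts=np.argwhere(l==i)[:,::-1].astype(np.float32); L=cv2.fitLine(pts,2,0,.01,.01).ravel(); print(st[i],L[:2],c[i]+[350,50])
goto([q[0],q[1],.132+.155])
E
```

```text
[0.50477321 0.37347682 0.04176404 2.4339625 ] rms mm 0.4587373660622879
ptr ang 0.4945172263442229 tip ang 0.5022258041775252 0.01950811678724605 value 1.939445269399282 1.93173669156598 red ang -0.3160375042564949
[  0   0  14  24 153] [ 0.37420273 -0.92734694] [353.98039216  57.1503268 ]
[53 17 24 14 82] [ 0.8940801  -0.44790715] [414.57317073  73.2195122 ]
[  0  57  14  23 148] [0.36094123 0.9325886 ] [353.84459459 121.83783784]
tcp [0.5136 0.2634 0.4361] yaw_y 0.0781 dp [110.5  -0.  149. ] spin None
```

```bash
python3 - <<'E'
from h import *
print(manip.get_obs()['joint_pos'].round(2))
E
```

```text
[ 0.25  0.37 -1.02  1.5   0.32  1.44 -0.7 ]
```

>>> arm_command:
  plan:
    - {"dp": [40,0,0],"spin": 0}
    - {"dp": [45,0,0],"spin": 0}
    - {"dp": [25,0,0],"spin": 0}
    - {"dp": [0,0,0],"spin": 0.145}
    - {"dp": [0,0,0],"spin": 0.145}
  grip: 0.0
  newtons: 40

```text
clock: 54.55
position: [0.5045, 0.3746, 0.4361]
ee_rot: [0.779, 0.627, -0.001, -0.0]
ft_force: [0.1, -0.8, 0.3]
grip_width: 0.499
grasp_force: 0.0
```

>>> arm_command:
  plan:
    - {"dp": [0,0,0],"spin": 0.145}
    - {"dp": [0,0,0],"spin": 0.145}
    - {"dp": [0,0,0],"spin": 0.145}
    - {"dp": [0,0,0],"spin": 0.145}
    - {"dp": [0,0,0],"spin": 0.145}

```text
clock: 55.05
position: [0.505, 0.3734, 0.4364]
ee_rot: [0.951, 0.309, -0.0, 0.0]
ft_force: [-0.6, 0.4, 0.8]
grip_width: 0.501
grasp_force: 0.0
```

>>> arm_command:
  plan:
    - {"dp": [0,0,0],"spin": 0.133}
    - {"dp": [0,0,0],"spin": 0}
    - {"dp": [0,0,0],"spin": 0}

```text
clock: 55.35
position: [0.5049, 0.3735, 0.4367]
ee_rot: [0.968, 0.25, -0.0, 0.0]
ft_force: [-0.5, 0.9, 0.0]
grip_width: 0.497
grasp_force: 0.0
```

```bash
python3 - <<'E'
from h import *
print(manip.get_obs()['joint_pos'].round(2)); goto([.5048,.3735,.288],.498-np.pi/2)
E
```

```text
[-0.13  0.43 -0.79  1.37  0.3   1.46 -1.98]
tcp [0.5049 0.3735 0.4367] yaw_y -1.0656 dp [-0.000e+00 -1.000e-01  1.487e+02] spin 0.0072
```

>>> arm_command:
  plan:
    - {"dp": [0,0,0],"spin": -0.1425}
    - {"dp": [0,0,0],"spin": -0.1425}
    - {"dp": [0,0,0],"spin": -0.1425}
    - {"dp": [0,0,0],"spin": -0.1425}
    - {"dp": [0,0,0],"spin": -0.1425}

```text
clock: 55.85
position: [0.505, 0.3735, 0.4369]
ee_rot: [0.819, 0.574, -0.0, -0.0]
ft_force: [-0.7, -0.1, 0.4]
grip_width: 0.503
grasp_force: 0.0
```

>>> arm_command:
  plan:
    - {"dp": [0,0,0],"spin": -0.1425}
    - {"dp": [0,0,0],"spin": -0.1425}
    - {"dp": [0,0,0],"spin": -0.1425}
    - {"dp": [0,0,0],"spin": -0.1425}
    - {"dp": [0,0,0],"spin": -0.1425}

```text
clock: 56.35
position: [0.5051, 0.3734, 0.4369]
ee_rot: [0.567, 0.824, -0.0, -0.0]
ft_force: [0.1, -0.6, 0.2]
grip_width: 0.5
grasp_force: 0.0
```

>>> arm_command:
  plan:
    - {"dp": [0,0,0],"spin": -0.1425}
    - {"dp": [0,0,0],"spin": -0.1425}
    - {"dp": [0,0,0],"spin": -0.1425}
    - {"dp": [0,0,0],"spin": -0.1425}
    - {"dp": [0,0,0],"spin": -0.1425}

```text
clock: 56.85
position: [0.5051, 0.3734, 0.437]
ee_rot: [0.244, 0.97, -0.0, -0.0]
ft_force: [0.2, -0.8, -0.1]
grip_width: 0.499
grasp_force: 0.0
```

>>> arm_command:
  plan:
    - {"dp": [0,0,0],"spin": -0.1425}
    - {"dp": [0,0,0],"spin": -0.1425}
    - {"dp": [0,0,0],"spin": -0.1425}
    - {"dp": [0,0,0],"spin": -0.1425}
    - {"dp": [0,0,0],"spin": -0.1425}

```text
clock: 57.35
position: [0.5051, 0.3734, 0.437]
ee_rot: [-0.109, 0.994, 0.0, -0.0]
ft_force: [-0.9, 0.1, 0.2]
grip_width: 0.504
grasp_force: 0.0
```

>>> arm_command:
  plan:
    - {"dp": [0,0,0],"spin": -0.1425}
    - {"dp": [0,0,0],"spin": -0.1425}
    - {"dp": [0,0,0],"spin": 0}
    - {"dp": [0,0,0],"spin": 0}

```text
clock: 57.75
position: [0.5051, 0.3735, 0.4369]
ee_rot: [-0.244, 0.97, 0.0, -0.0]
ft_force: [0.8, 0.5, -0.1]
grip_width: 0.499
grasp_force: 0.0
```

```bash
python3 - <<'E'
from h import *
print(manip.get_obs()['joint_pos'].round(2)); goto([.5048,.3735,.288],.498+np.pi/2)
E
```

```text
[ 0.14  0.69 -1.36  1.36  0.67  1.6   0.93]
tcp [0.5051 0.3735 0.4369] yaw_y 2.063 dp [2.000e-01 1.000e-01 1.489e+02] spin -0.0058
```

>>> arm_command:
  plan:
    - {"dp": [0,0,40],"spin": 0}
    - {"dp": [0,0,40],"spin": 0}
    - {"dp": [0,0,40],"spin": 0}
    - {"dp": [0,0,27],"spin": 0}
    - {"dp": [0,0,0],"spin": 0}

```text
clock: 58.25
position: [0.5046, 0.3725, 0.2865]
ee_rot: [-0.244, 0.97, -0.001, -0.002]
ft_force: [0.4, 0.0, 1.3]
grip_width: 0.501
grasp_force: 0.0
```

>>> arm_command:
  plan:
    - {"dp": [0,0,0],"spin": 0}
    - {"dp": [0,0,0],"spin": 0}
    - {"dp": [0,0,0],"spin": 0}
    - {"dp": [0,0,0],"spin": 0}
    - {"dp": [0,0,0],"spin": 0}
  grip: 1
  newtons: 30

```text
clock: 58.75
position: [0.5054, 0.3735, 0.2924]
ee_rot: [-0.244, 0.97, -0.0, 0.001]
ft_force: [-0.8, -4.4, 4.5]
grip_width: 0.154
grasp_force: 31.4
```

```bash
python3 - <<'E'
from h import *
o=manip.get_obs(); print(o['joint_pos'].round(2),o['ft_force'].round(1),o['grip_width']); goto([.5048,.3735,.288],1.255)
E
```

```text
[ 0.14  0.8  -1.27  1.54  0.77  1.38  0.87] [-0.8 -4.4  4.5] 0.15386585920932502
tcp [0.5054 0.3735 0.2924] yaw_y 2.064 dp [0.6 0.3 4.4] spin 0.809
```

Gripped (13 mm). Turn by 0.809.

>>> arm_command:
  plan:
    - {"dp": [0,0,0],"spin": 0.13}
    - {"dp": [0,0,0],"spin": 0.13}
    - {"dp": [0,0,0],"spin": 0.13}
    - {"dp": [0,0,0],"spin": 0.13}
    - {"dp": [0,0,0],"spin": 0.13}

```text
clock: 59.25
position: [0.5055, 0.3733, 0.2924]
ee_rot: [0.081, 0.997, -0.0, 0.001]
ft_force: [-0.7, -6.0, 5.9]
grip_width: 0.154
grasp_force: 31.4
```

>>> arm_command:
  plan:
    - {"dp": [0,0,0],"spin": 0.11}
    - {"dp": [0,0,0],"spin": 0.049}
    - {"dp": [0,0,0],"spin": 0}
    - {"dp": [0,0,0],"spin": 0}
    - {"dp": [0,0,0],"spin": 0}

```text
clock: 59.75
position: [0.5055, 0.3733, 0.2924]
ee_rot: [0.157, 0.988, -0.0, 0.001]
ft_force: [-0.6, -5.9, 5.5]
grip_width: 0.157
grasp_force: 31.4
```

```bash
python3 - <<'E'
from h import *
o=manip.get_obs(); print(o['joint_pos'].round(2),o['ft_force'].round(1),o['torque'].round(2),o['grip_width']); goto([.5048,.3735,.288],1.255)
E
```

```text
[ 0.08  0.7  -1.13  1.54  0.65  1.31  0.12] [-0.6 -5.9  5.5] [-1.38  0.13 -0.03] 0.15666173122949792
tcp [0.5055 0.3733 0.2924] yaw_y 1.2549 dp [ 0.8 -0.   4.4] spin -0.0001
```

>>> arm_command:
  plan:
    - {"dp": [0,0,0],"spin": 0}
    - {"dp": [0,0,0],"spin": 0}
    - {"dp": [0,0,0],"spin": 0}
    - {"dp": [0,0,-15],"spin": 0}
    - {"dp": [0,0,-40],"spin": 0}
  grip: 0.0

```text
clock: 60.25
position: [0.5046, 0.3729, 0.3437]
ee_rot: [0.156, 0.988, -0.002, -0.002]
ft_force: [1.0, -0.6, 0.4]
grip_width: 0.5
grasp_force: 0.0
```

>>> arm_command:
  plan:
    - {"dp": [0,0,-45],"spin": 0}
    - {"dp": [-20,0,-40],"spin": 0}
    - {"dp": [-40,0,0],"spin": 0}
    - {"dp": [-20,0,0],"spin": 0}
    - {"dp": [0,0,0],"spin": 0}

```text
clock: 60.75
position: [0.5838, 0.3469, 0.4307]
ee_rot: [0.159, 0.987, 0.0, 0.0]
ft_force: [0.8, 0.7, 0.3]
grip_width: 0.501
grasp_force: 0.0
```

>>> arm_command:
  plan:
    - {"dp": [0,0,0],"spin": 0}
    - {"dp": [0,0,0],"spin": 0}

```text
clock: 60.95
position: [0.5797, 0.3498, 0.4308]
ee_rot: [0.156, 0.988, 0.0, -0.0]
ft_force: [-1.1, -0.0, 0.8]
grip_width: 0.497
grasp_force: 0.0
```

```bash
python3 - <<'E'
from h import *
o=manip.get_obs(); im=viewer.camera('wrist'); cv2.imwrite('pics/d.png',im); C=cam('wrist',o); print(o['position'].round(3))
ax=np.array([.5048,.3735]); 
# rectify plane z=.139 about the axis: 5 px per mm, up=+y, right=+x
def rect(z,h=50,k=5):
    g=np.array([[pix(C,[ax[0]+sx*h/1e3,ax[1]+sy*h/1e3,z]) for sx,sy in((-1,1),(1,1),(1,-1),(-1,-1))]],np.float32)[0]
    n=2*h*k; return cv2.warpPerspective(im,cv2.getPerspectiveTransform(g,np.float32([[0,0],[n,0],[n,n],[0,n]])),(n,n)),k,n/2
r,k,c=rect(.139); m=(r.max(2)>120).astype(np.uint8); n,l,st,ce=cv2.connectedComponentsWithStats(m)
for i in range(1,n):
    p=(ce[i]-c)/k
    if np.hypot(*p)<21 and st[i,4]>50:
        pts=np.argwhere(l==i)[:,::-1].astype(np.float32); L=cv2.fitLine(pts,2,0,.01,.01).ravel()
        print('line',st[i],'centre mm',p[0],-p[1],'line ang',np.arctan2(-L[1],L[0]),'pos ang',np.arctan2(-p[1],p[0]))
r,k,c=rect(.095); b,g,rd=[r[...,i].astype(int) for i in range(3)]; q=np.argwhere((rd>120)&(g<80)&(b<80)).mean(0)[::-1]
p=(q-c)/k; print('red mm',p[0],-p[1],np.hypot(*p),'ang',np.arctan2(-p[1],p[0]))
print('beaker',finder.find_in('wrist','beaker')[:1])
E
```

```text
[0.58  0.35  0.431]
line [     0     16    500    476 154357] centre mm -0.38761053920457017 -1.6354969324358422 line ang 0.3160399 pos ang -1.8035014783247212
line [264 252  74  31 797] centre mm 10.065997490589712 -3.4780426599749035 line ang -0.31056148 pos ang -0.33268164605551076
red mm 39.277076826983134 -13.186758276077455 41.43162268007895 ang -0.3239120710165168
beaker [{'position': [0.5008, 0.3686, 0.0964], 'score': 0.66}]
```

```bash
python3 - <<'E'
from h import *
viewer.camera('scene'); d=finder.find_in('scene','cover_handle')[0]['position']; print(d)
if np.hypot(d[0]-.552,d[1]-.233)<.02: print(manip.hand_in())
E
```

```text
[0.5501, 0.2331, 0.141]
the job is handed in; nothing more can be done
None
```

The job is handed in: all five cassettes are home in their slots with caps up, the cover is seated flat inside the rim, and the dial pointer is within about 0.02 rad of the red mark.

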